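# Lock the spring-lift canister's plate down for refilling

### The arm

A 6-joint arm with a two-finger parallel gripper is mounted at the origin on the work surface. World frame = base frame: x ahead of the robot, y to its left, z up, the work surface at z = 0. Lengths are in m, angles in degrees, forces in N, time in s.
With the tool pointing down it reaches from about 0.4 to 0.825 m from the base axis. Payload 7 kg.
Tool frame: the origin (TCP) lies between the finger pads; the fingertips stand 14 mm ahead of it and the grasp point (between the pads) lies 5 mm behind it (r.tips_ahead is the distance from the TCP to the fingertips, in m); z points along the fingers, y is the direction in which the jaws open and shut (so a half turn about z gives the same grasp; the last joint's range is limited). The gripper opens to 88 mm and grips with 3 to 60 N. Pads are 19 mm wide; open, the fingers measure 130 mm over their backs; the gripper's body (78 mm by 193 mm) begins 47 mm behind the grasp point.
Start: joints at [85.949, 20.546, 0.682, 0, -70.136, -16.507], TCP at [0.237, 0.632, 0.202] pointing down, gripper open.
Joint ranges: [-176.03, 176.03], [-82.01, 121.73], [-58.28, 71.71], [-173.87, 95.51], [-174.79, -0.11], [-173.66, 173.66]. Speed limits (degrees/s): [136.94, 136.94, 172.46, 180, 180, 180].

### API

Orientations are given as [roll, pitch, yaw] about the fixed x, y, z axes, in that order (R = Rz(yaw) Ry(pitch) Rx(roll)).
In Python, from plant import r gives the robot as it stands.
- The arm moves only by the tool apply_moves, never from a script. Its arguments are lists of equal length, an entry for each row: "slide": the shift along the tool's x, y, z as a fraction of full scale, a list of three; "turn": the turn, a rotation vector about the tool's x, y, z as a fraction of full scale, a list of three; "jaw": the closure, from 0 (fully open) to 1 (shut). In form: {"slide": [[dx, dy, dz], ...], "turn": [[wx, wy, wz], ...], "jaw": [jaw, ...]}. A call has 1 to 8 rows; each row shifts and turns the commanded pose from where the row before left it, along the tool's axes as they then stand; what a row does not reach is not made up. Full scale, the value 1, is 0.1 m for a shift and 1.5 rad for a turn. A row lasts 1/10 s, in which the tool goes at most 50 mm and 8.59 degrees, less where a joint would pass 70% of its speed; a pose out of reach is approached as far as the arm can. A call with a number of a shift or a turn outside -1 to 1 is refused whole. A call with a gripper value outside its range is refused whole. The fingers move at their own pace and stop on an object; "newtons" is the grip in N (left out, the last holds). Time passes only in rows, so rows that do not move let the fingers close. It gives the time, the measured TCP pose, the force and the opening at its end, in the units of the state.
- r.get_state(): the state, without advancing time (a new reading comes with each control period).
- r.capture(name): name is "side" or "top"; returns a dict with "pixels" (480x640x3 uint8, blue, green, red), "depth" (480x640 float32, m along the optical axis (not along the pixel's ray), 0 where there is no reading), "fx", "fy", "cx", "cy" (pixels), "dist_coeffs" ([k1, k2, p1, p2, k3] as OpenCV has them; the pictures are not rectified), "rvec" (rotation vector, rad) and "tvec" (3), from world to camera coordinates, as OpenCV has them. Camera axes: x right, y down, z forward; pixel columns grow to the right and rows downward; lengths in m; the calibration is good to about 2 mm. A picture is of the moment at which its call begins.
- r.close_job(): hands the job in, once; it reports no verdict.
The state is a dict: "time_s": time; "joints": joint angles; "qd": joint speeds; "joint_torque": joint torques, N m; "tcp_pos": TCP position; "eef_rot": TCP orientation; "contact_force": force on the tool from outside, world axes, zero at the start; "moment": the same for the moment, N m; "gripper_width": finger opening in m.
Only numpy, scipy, OpenCV 4.12 (cv2) and the standard library are available. Lean on these libraries where they do the work, as an engineer would, in place of code of your own. Each camera call takes 0.05 s, during which the arm holds its last target.

### The job

Get the spring-lift canister ready for refilling. First lift the funnel off it and seat the funnel upright in the mouth of the green drip can and let go of it; then, with the flat tamper and not with the fingers, press the canister's red sprung plate squarely down until it bottoms out level, so that all three yellow catches snap over it and keep it down. Finally stand the tamper upright with its whole foot on the black rubber mat and let go, leaving the spray can, brass valve, copper coupling and scoop undisturbed.

Things in the scene. Friction and masses are not known exactly. Their poses are not given: they have to be found in the camera images.
- canister_rim (a point): centre of the mouth of the spring-lift canister, 120 mm above the table; z up. Steel cylinder fixed to the table, 124 mm outside diameter, 116 mm bore, foot flange 148 mm across; in any of four places, the funnel on it at the start. Inside, 40 mm above the table, three yellow catches 120 degrees apart (marked by yellow blocks outside) reach in to 48 mm from the axis.
- plate_top (a point): centre of the top face of the red plate in the canister: disc of 108 mm diameter, concentric with it; z is its face normal. Face 66 mm above the table at rest, 38 mm when bottomed out. It sits on a soft pivot: an off-centre or slanted push tilts it. In the last half of its travel it pushes the catches aside; just before the bottom, if level, it slips under all three.
- follower (a joint): travel of the red plate in m: 0 at rest (up), 0.028 bottomed out, about 0.026 when let go and held by the catches. Pressing takes 2 N at the top, about 12 N where it pushes the catches aside and 7 N just short of the bottom. Without the catches it springs up again.
- funnel_bar (a point): centre of the blue carrying bar across the galvanized funnel's mouth. Bar along this y: 168 long, 14 wide (x), 12 mm high; z up. Below the bar's centre: mouth rim 22 mm (164 diameter), cone from 34 mm (164 diameter) to 76 mm (36 diameter), spout tip 96 mm. 0.22 to 0.37 kg. At first it sits on the canister, bar centre 170 mm above the table; in the drip can it is 55 mm above its rim.
- drip_can_rim (a point): centre of the open mouth of the green drip can, 75 mm above the table: an upright empty can stuck to the table, 108 mm outside diameter, 4 mm wall. z is up.
- tamper_mid (a point): middle of the upright tamper, on its axis, 70 mm above its underside (140 mm tall); z up. Flat round steel foot 72 mm diameter, 12 mm thick; 20 mm stem; dark wooden square grip 28 by 28 mm (sides along this x and y) from 90 to 140 mm above the underside. 0.3 to 0.55 kg. It stands between spray can and valve, which are about along its +x and -x, either way round.
- mat_top (a point): centre of the top of the black rubber mat, a fixed square 150 by 150 mm, 3 mm thick, its sides along this point's x and y.
- spray_can_mid (a point): middle (87 mm up) of an upright spray can, 64 mm diameter, 175 mm tall, bystander, loose.
- valve_mid (a point): middle (45 mm up) of an upright brass valve, up to 52 mm diameter, 90 mm tall, with a side stub reaching 30 mm from its axis, bystander, loose.
- coupling_mid (a point): middle (32 mm up) of an upright copper pipe coupling, 58 mm diameter, 65 mm tall, bystander, loose.
- scoop_mid (a point): a yellow parts scoop lying on the table, 157 mm long along this point's x (from -82 to +75 mm), 60 mm wide, 40 mm tall; the point is 20 mm up; bystander, loose.
Mind the look-alikes: they are no part of the job. Leave any purple look-alike of the part that bears tamper_mid alone.

How it is judged:
By the outcome, as a careful person would: the job done as asked, in the order asked, and still so for the second after the job is handed in, with the robot touching nothing.
It also fails if it takes over 72 s, if anything falls off the work surface, if the arm or the gripper's body presses on something with over 40 N, if the wrist force passes 120 N, or if a joint passes its speed limit or range.

## Working session

There is one attempt and no reset: what is moved stays moved. The work goes in short steps, Python scripts to look and compute and a tool call to move; the robot and the scene stay as the last step left them, time stands still between calls to the robot, and variables do not carry over. Pictures are saved under pics/ and viewed, and the job is handed in when it is done.

Besides the shell and the picture viewer there is one more tool, called by a JSON object that holds its "name" and its "arguments", one argument or row to a line. apply_moves: Moves the arm, as the interface text tells. Shift numbers are shares of 0.1 m and turn numbers shares of 1.5 rad, none past 1 either way. Its arguments: {"type":"object","properties":{"slide":{"type":"array"},"turn":{"type":"array"},"jaw":{"type":"array"},"newtons":{"type":"number"}},"required":["slide","turn","jaw"]}

```bash
mkdir -p pics; ls; cat > h.py <<'E'
import numpy as np, cv2
from plant import r
from scipy.spatial.transform import Rotation as R
def cap(n,fn=None):
    c=r.capture(n)
    np.savez('%s.npz'%n,**{k:np.array(v) for k,v in c.items()})
    if fn: cv2.imwrite('pics/'+fn,c['pixels'])
    return c
def K(c): return np.array([[c['fx'],0,c['cx']],[0,c['fy'],c['cy']],[0,0,1.]])
def load(n):
    d=np.load('%s.npz'%n); return {k:d[k] for k in d.files}
def plane(c,uv,z):
    p=cv2.undistortPoints(np.array(uv,float).reshape(-1,1,2),K(c),np.array(c['dist_coeffs'],float)).reshape(-1,2)
    Rm,_=cv2.Rodrigues(np.array(c['rvec'],float)); t=np.array(c['tvec'],float).reshape(3)
    C=-Rm.T@t; d=np.c_[p,np.ones(len(p))]@Rm
    return C+d*((z-C[2])/d[:,2])[:,None]
def dep(c,uv):
    uv=np.array(uv).reshape(-1,2)
    p=cv2.undistortPoints(uv.astype(float).reshape(-1,1,2),K(c),np.array(c['dist_coeffs'],float)).reshape(-1,2)
    Z=np.asarray(c['depth'])[uv[:,1].astype(int),uv[:,0].astype(int)]
    Rm,_=cv2.Rodrigues(np.array(c['rvec'],float)); t=np.array(c['tvec'],float).reshape(3)
    return (np.c_[p,np.ones(len(p))]*Z[:,None]-t)@Rm
def proj(c,P):
    return cv2.projectPoints(np.array(P,float).reshape(-1,1,3),np.array(c['rvec'],float),np.array(c['tvec'],float),K(c),np.array(c['dist_coeffs'],float))[0].reshape(-1,2)
E
python3 - <<'E'
from h import *
print(r.get_state())
for n in('top','side'):
    c=cap(n,n+'0.png'); Rm,_=cv2.Rodrigues(np.array(c['rvec'],float)); print(n,-Rm.T@np.array(c['tvec']).reshape(3),Rm[2])
E
```

```text
pics
{'time_s': 0.0, 'joints': array([ 8.59478817e+01,  2.05923601e+01,  6.34157431e-01, -2.15784722e-02,
       -7.01365855e+01, -1.65071334e+01]), 'qd': array([ 0.02045336, -0.01133666,  0.0167839 , -0.0044615 , -0.00192425,
       -0.04932312]), 'joint_torque': array([-7.25881928e-04, -5.82723427e+01,  2.93059802e+01,  6.99738532e+00,
        6.89040593e-03, -1.66713940e-04]), 'tcp_pos': array([0.23687379, 0.63149968, 0.20121062]), 'eef_rot': array([ 1.79903354e+02, -7.48640165e-03, -2.05665942e+01]), 'contact_force': array([-0.37997491, -0.61924709,  1.16937263]), 'moment': array([-0.0328634 , -0.02476867,  0.00105407]), 'gripper_width': 0.08773673874319474}
top [0.44766223 0.07209338 1.34117852] [ 6.10865010e-02 -7.30966918e-04 -9.98132208e-01]
side [ 0.03121816 -0.69485     1.05656742] [ 0.37522295  0.58046227 -0.72268339]
```

View pics/top0.png

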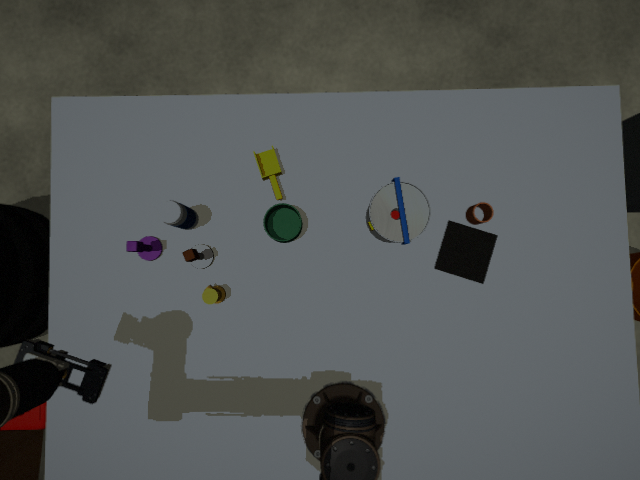

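View pics/side0.png

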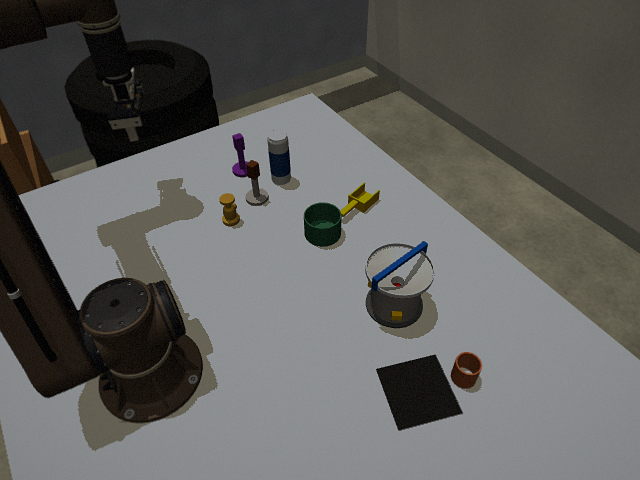

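Top view: the blue bar crosses the funnel on the canister at (401,211), the drip can is at (284,222), the mat at (466,252) and the coupling at (480,212). The scoop is at (270,173), the spray can at (181,215) and the valve at (214,294). There are two tamper candidates: a purple one at (148,247) and a dark wooden/steel one at (200,255). The steel one fits, as it stands between spray can and valve; purple is the look-alike. I'll measure and confirm with crops.

```bash
python3 - <<'E'
from h import *
t=load('top');s=load('side')
cv2.imwrite('pics/crop1.png',cv2.resize(t['pixels'][180:310,110:310],None,fx=4,fy=4,interpolation=cv2.INTER_CUBIC))
cv2.imwrite('pics/crop2.png',cv2.resize(s['pixels'][120:250,200:350],None,fx=4,fy=4,interpolation=cv2.INTER_CUBIC))
cv2.imwrite('pics/crop3.png',cv2.resize(t['pixels'][165:295,350:510],None,fx=4,fy=4,interpolation=cv2.INTER_CUBIC))
def hsv(c): return cv2.cvtColor(c['pixels'],cv2.COLOR_BGR2HSV)
for n,c in(('top',t),('side',s)):
    h=hsv(c)
    H,S,V=h[...,0],h[...,1],h[...,2]
    m=(H>100)&(H<125)&(S>150)&(V>60)
    nl,lab,st,ce=cv2.connectedComponentsWithStats(m.astype(np.uint8))
    for i in range(1,nl):
        if st[i,4]<60: continue
        ys,xs=np.where(lab==i); P=dep(c,np.c_[xs,ys]); print(n,'blue',st[i],'z pct',np.percentile(P[:,2],[5,50,95]))
        rect=cv2.minAreaRect(np.c_[xs,ys].astype(np.float32)); print(rect)
        q=P[(P[:,2]>.172)&(P[:,2]<.181)]
        if len(q)>20:
            r2=cv2.minAreaRect((q[:,:2]*1000).astype(np.float32)); print(' depth rect',r2, q.mean(0))
    g=(H>60)&(H<90)&(S>120)
    nl,lab,st,ce=cv2.connectedComponentsWithStats(g.astype(np.uint8))
    for i in range(1,nl):
        if st[i,4]<100: continue
        ys,xs=np.where(lab==i);P=dep(c,np.c_[xs,ys]); q=P[P[:,2]>.070]; 
        print(n,'green',st[i],len(q),np.percentile(q[:,2],[5,50,95]))
        print(cv2.minEnclosingCircle((q[:,:2]*1000).astype(np.float32)))
# mat
h=hsv(t); m=(h[...,2]<45).astype(np.uint8); m[:, :420]=0; m[:210]=0;m[300:]=0;m[:,520:]=0
ct=max(cv2.findContours(m,0,2)[0],key=cv2.contourArea); rr=cv2.minAreaRect(ct); b=cv2.boxPoints(rr); print('mat',plane(t,b,.003), plane(t,[rr[0]],.003))
E
```

```text
top blue [394 177  16  67 335] z pct [0.17218477 0.17585656 0.17955765]
((401.4459228515625, 210.17568969726562), (66.58158874511719, 5.096368789672852), 80.53767395019531)
 depth rect ((592.7736206054688, -154.74485778808594), (172.23561096191406, 13.895342826843262), 7.382236003875732) [ 0.59215747 -0.15458788  0.17597544]
top green [ 264  204   38   38 1122] 138 [0.07089215 0.07554653 0.26972764]
((534.9029541015625, 131.95814514160156), 105.80526733398438)
side blue [373 241  55  40 307] z pct [0.17350232 0.17624369 0.17871908]
((400.0, 260.5), (4.998647689819336, 63.122467041015625), 54.462318420410156)
 depth rect ((594.0519409179688, -156.70751953125), (171.6259765625, 14.941581726074219), 6.856494903564453) [ 0.59108538 -0.157195    0.17617323]
side green [ 304  203   37   43 1050] 149 [0.07077234 0.07459441 0.07963112]
((314.3098449707031, -242.9816131591797), 533.2223510742188)
mat [[ 0.43972315 -0.27786322  0.003     ]
 [ 0.58135904 -0.32632552  0.003     ]
 [ 0.53462288 -0.46700164  0.003     ]
 [ 0.39382491 -0.41788204  0.003     ]] [[ 0.48711647 -0.37240445  0.003     ]]
```

View pics/crop1.png

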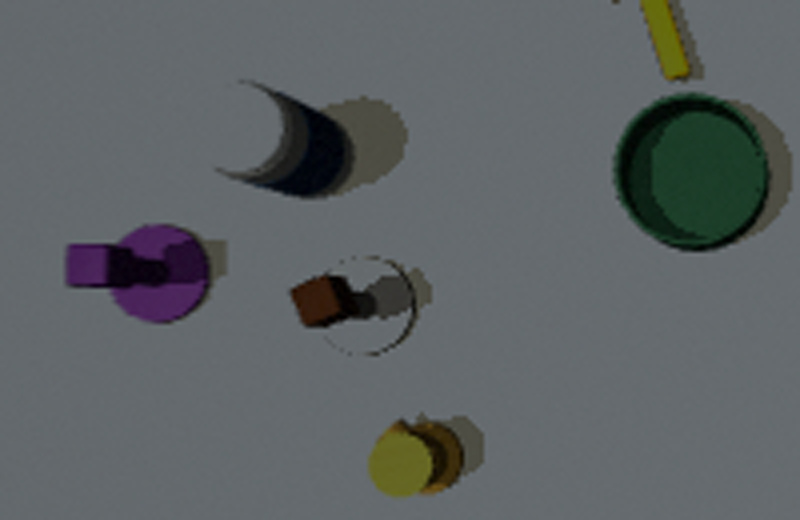

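View pics/crop2.png

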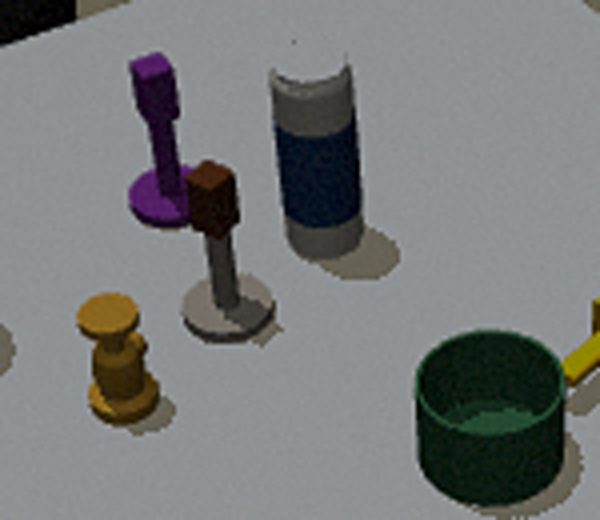

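View pics/crop3.png

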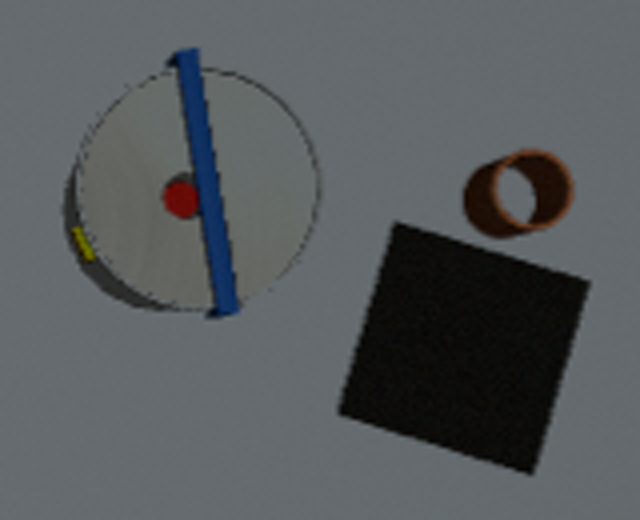

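```bash
python3 - <<'E'
from h import *
from scipy.optimize import least_squares
t=load('top');s=load('side')
def circ(P,r0=None):
    P=P[:,:2]
    if r0: f=lambda p:np.hypot(P[:,0]-p[0],P[:,1]-p[1])-r0; x0=P.mean(0)
    else: f=lambda p:np.hypot(P[:,0]-p[0],P[:,1]-p[1])-p[2]; x0=[*P.mean(0),.05]
    o=least_squares(f,x0,loss='soft_l1',f_scale=.002); return o.x.round(4),np.abs(o.fun).mean().round(4),len(P)
ys,xs=np.mgrid[0:480,0:640]; uv=np.c_[xs.ravel(),ys.ravel()]
for n,c in(('top',t),('side',s)):
    h=cv2.cvtColor(c['pixels'],cv2.COLOR_BGR2HSV);H,S,V=[h[...,i].ravel() for i in range(3)]
    P=dep(c,uv); np.save(n+'_P.npy',P)
    g=(H>60)&(H<90)&(S>100)&(P[:,2]>.071)&(P[:,2]<.08)
    print(n,'drip rim',circ(P[g],.052),circ(P[g]))
    gm=((H>60)&(H<90)&(S>100)).reshape(480,640).astype(np.uint8)
    if n=='top':
        ct=max(cv2.findContours(gm,0,1)[0],key=cv2.contourArea).reshape(-1,2); W=plane(c,ct,.075)
        far=((W[:,:2]-W[:,:2].mean(0))@(W[:,:2].mean(0)-[.448,.072]))>0
        print(' contour far',circ(W[far],.054),circ(W[far]))
    br=(H<15)&(S>100)&(V>25)
    for lo,hi,nm in((.134,.147,'griptop'),):
        q=P[br&(P[:,2]>lo)&(P[:,2]<hi)]; q=q[(q[:,1]>.2)&(q[:,1]<.6)]
        rr=cv2.minAreaRect((q[:,:2]*1000).astype(np.float32)); print(n,nm,len(q),rr,q.mean(0))
    # foot
    q=P[(P[:,2]>.008)&(P[:,2]<.017)&(np.hypot(P[:,0]-.48,P[:,1]-.31)<.1)]
    print('foot cand',len(q),q.mean(0) if len(q) else '')
    # bar centre via pixel rays
    m=((H>100)&(H<125)&(S>150)&(V>60)&(P[:,2]>.165)).reshape(480,640)
    print('bar',P[m.ravel()&(P[:,2]>.173)&(P[:,2]<.18)].mean(0))
    # others
    yl=(H>18)&(H<35)&(S>120)
    q=P[yl&(P[:,2]>.08)&(P[:,2]<.1)&(P[:,1]>.1)]; print('valve top',len(q),q.mean(0))
    q=P[(P[:,2]>.165)&(P[:,2]<.185)&(P[:,1]>.25)&(P[:,0]>.4)&(P[:,0]<.75)]; print('spray top',len(q),q.mean(0))
    q=P[br&(P[:,2]>.058)&(P[:,2]<.07)&(P[:,1]<-.3)];print('coupling',circ(q,.027) if len(q)>5 else '')
    # funnel rim
    q=P[(P[:,2]>.143)&(P[:,2]<.151)&(np.hypot(P[:,0]-.593,P[:,1]+.155)<.1)]; q=q[np.hypot(q[:,0]-.593,q[:,1]+.155)>.074]; print('rim',circ(q,.081),circ(q))
E
```

```text
top drip rim (array([0.5791, 0.1611]), np.float64(0.001), 140) (array([0.579 , 0.1611, 0.0513]), np.float64(0.0009), 140)
 contour far (array([0.5768, 0.1593]), np.float64(0.0011), 55) (array([0.5796, 0.1611, 0.0514]), np.float64(0.0006), 55)
top griptop 99 ((490.8057556152344, 405.59027099609375), (25.900976181030273, 26.422040939331055), 17.921396255493164) [0.49076158 0.40499149 0.14134316]
foot cand 276 [0.477813   0.37579711 0.01255362]
bar [ 0.59179281 -0.15458267  0.17608285]
valve top 206 [0.37897759 0.36060696 0.09177815]
spray top 450 [0.60080858 0.44217449 0.17561527]
coupling (array([ 0.5959, -0.4038]), np.float64(0.001), 88)
rim (array([ 0.5934, -0.1541]), np.float64(0.0012), 208) (array([ 0.5933, -0.1541,  0.08  ]), np.float64(0.0009), 208)
side drip rim (array([0.5789, 0.1588]), np.float64(0.0016), 156) (array([0.5788, 0.1587, 0.0516]), np.float64(0.0016), 156)
side griptop 52 ((490.8467102050781, 404.4180908203125), (28.0725040435791, 28.582645416259766), 25.869150161743164) [0.48957039 0.40236723 0.14116135]
foot cand 172 [0.4761182  0.38233474 0.01302213]
bar [ 0.5904113  -0.15728353  0.17623151]
valve top 139 [0.3772615  0.35749915 0.09083757]
spray top 241 [0.59898273 0.43817756 0.17455477]
coupling (array([ 0.5953, -0.4067]), np.float64(0.0012), 196)
rim (array([ 0.5932, -0.1565]), np.float64(0.0015), 336) (array([ 0.5932, -0.1566,  0.0804]), np.float64(0.0014), 336)
```

```bash
cat >> h.py <<'E'
def go(x,y,z,yaw=None,st=None):
    """delta from measured pose to target pose (tool down): shares in present tool axes + after-yaw"""
    st=st or r.get_state()
    Rm=R.from_euler('xyz',st['eef_rot'],degrees=True); p=np.array(st['tcp_pos'])
    print('t',round(st['time_s'],2),'pos',p.round(4),'rot',np.round(st['eef_rot'],2),'F',np.round(st['contact_force'],1),'w',round(st['gripper_width'],4))
    yaw=st['eef_rot'][2] if yaw is None else yaw
    Rt=R.from_euler('xyz',[180,0,yaw],degrees=True)
    print('slide(now axes)',(Rm.inv().apply(np.array([x,y,z])-p)/.1).round(3),'slide(target axes)',(Rt.inv().apply(np.array([x,y,z])-p)/.1).round(3),'turn',((Rm.inv()*Rt).as_rotvec()/1.5).round(4))
E
python3 - <<'E'
from h import *
go(.593,-.1555,.25,7)
P=np.load('top_P.npy'); h=cv2.cvtColor(load('top')['pixels'],cv2.COLOR_BGR2HSV).reshape(-1,3)
m=(h[:,0]>130)&(h[:,0]<165)&(h[:,1]>80); q=P[m&(P[:,2]>.13)]; print('purple',q.mean(0))
E
```

```text
t 0.1 pos [0.2369 0.6316 0.2013] rot [ 1.7992e+02 -1.0000e-02 -2.0570e+01] F [-0.1  0.4 -0.1] w 0.0877
slide(now axes) [ 6.099  6.119 -0.477] slide(target axes) [ 2.575  8.246 -0.487] turn [ 1.000e-03  2.000e-04 -3.207e-01]
purple [0.29437082 0.50210542 0.34783246]
```

{"name": "apply_moves", "arguments": {
  "slide": [
    [0,0,-0.12],
    [0,0,-0.12],
    [0,0,-0.12],
    [0,0,-0.127],
    [0.12,0.38,0],
    [0.12,0.38,0],
    [0.12,0.38,0],
    [0.12,0.38,0]
  ],
  "turn": [
    [0,0,-0.08],
    [0,0,-0.08],
    [0,0,-0.08],
    [0,0,-0.08],
    [0,0,0],
    [0,0,0],
    [0,0,0],
    [0,0,0]
  ],
  "jaw": [0,0,0,0,0,0,0,0],
  "newtons": 30
}}

```text
time_s: 0.9
tcp_pos: [0.3033, 0.4852, 0.2504]
eef_rot: [180.0, 0.0, 7.0]
contact_force: [0.4, 0.4, 1.4]
gripper_width: 0.0876
```

{"name": "apply_moves", "arguments": {
  "slide": [
    [0.12,0.38,0],
    [0.12,0.38,0],
    [0.12,0.38,0],
    [0.12,0.38,0],
    [0.12,0.38,0],
    [0.12,0.38,0],
    [0.12,0.38,0],
    [0.12,0.38,0]
  ],
  "turn": [
    [0,0,0],
    [0,0,0],
    [0,0,0],
    [0,0,0],
    [0,0,0],
    [0,0,0],
    [0,0,0],
    [0,0,0]
  ],
  "jaw": [0,0,0,0,0,0,0,0]
}}

```text
time_s: 1.7
tcp_pos: [0.4352, 0.1951, 0.2508]
eef_rot: [-180.0, 0.0, 7.0]
contact_force: [0.5, 0.6, -0.4]
gripper_width: 0.0874
```

```bash
python3 -c "
from h import *
go(.593,-.1555,.25,7)"
```

```text
t 1.7 pos [0.4352 0.1951 0.2508] rot [-1.7999e+02  1.0000e-02  6.9600e+00] F [ 0.5  0.6 -0.4] w 0.0874
slide(now axes) [1.141 3.671 0.008] slide(target axes) [1.139 3.672 0.008] turn [-0.0001  0.0001 -0.0005]
```

{"name": "apply_moves", "arguments": {
  "slide": [
    [0.12,0.39,0],
    [0.12,0.39,0],
    [0.12,0.39,0],
    [0.12,0.39,0],
    [0.12,0.39,0],
    [0.12,0.39,0],
    [0.12,0.39,0],
    [0.12,0.39,0]
  ],
  "turn": [
    [0,0,0],
    [0,0,0],
    [0,0,0],
    [0,0,0],
    [0,0,0],
    [0,0,0],
    [0,0,0],
    [0,0,0]
  ],
  "jaw": [0,0,0,0,0,0,0,0]
}}

```text
time_s: 2.5
tcp_pos: [0.5683, -0.1031, 0.2505]
eef_rot: [-180.0, 0.0, 6.9]
contact_force: [0.8, 0.8, 0.5]
gripper_width: 0.0878
```

{"name": "apply_moves", "arguments": {
  "slide": [
    [0.09,0.28,0.1],
    [0.09,0.27,0.2],
    [0,0,0.2],
    [0,0,0.2],
    [0,0,0.1],
    [0,0,0.05],
    [0,0,0]
  ],
  "turn": [
    [0,0,0],
    [0,0,0],
    [0,0,0],
    [0,0,0],
    [0,0,0],
    [0,0,0],
    [0,0,0]
  ],
  "jaw": [0,0,0,0,0,0,0]
}}

```text
time_s: 3.2
tcp_pos: [0.5926, -0.1536, 0.1657]
eef_rot: [180.0, 0.0, 7.0]
contact_force: [0.1, 1.0, 0.8]
gripper_width: 0.0874
```

```bash
python3 -c "
from h import *
go(.593,-.1555,.165,7)
cap('top','top1.png');c=cap('side','side1.png')
cv2.imwrite('pics/s1c.png',cv2.resize(c['pixels'][180:350,310:490],None,fx=3,fy=3))"
```

```text
t 3.2 pos [ 0.5926 -0.1536  0.1657] rot [1.80e+02 4.00e-02 6.97e+00] F [0.1 1.  0.8] w 0.0874
slide(now axes) [0.002 0.02  0.007] slide(target axes) [0.002 0.02  0.007] turn [ 0.      0.0004 -0.0004]
```

View pics/s1c.png

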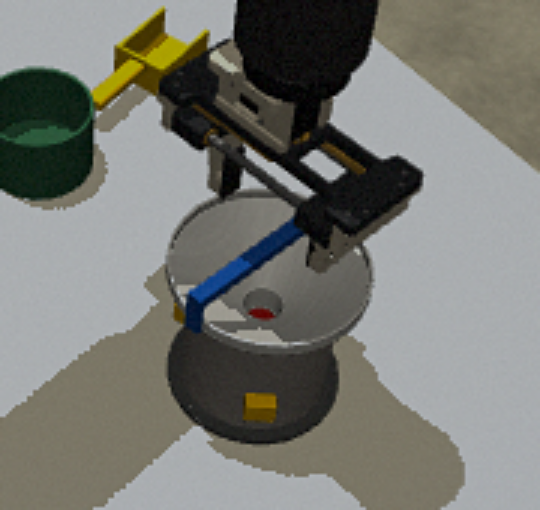

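The bar lies between the open fingers, and the long side of the gripper body runs along the jaws. Closing now.

{"name": "apply_moves", "arguments": {
  "slide": [
    [0,0.01,0],
    [0,0,0],
    [0,0,0],
    [0,0,0],
    [0,0,0],
    [0,0,0],
    [0,0,0],
    [0,0,0]
  ],
  "turn": [
    [0,0,0],
    [0,0,0],
    [0,0,0],
    [0,0,0],
    [0,0,0],
    [0,0,0],
    [0,0,0],
    [0,0,0]
  ],
  "jaw": [1,1,1,1,1,1,1,1],
  "newtons": 30
}}

```text
time_s: 4.1
tcp_pos: [0.5927, -0.1548, 0.1658]
eef_rot: [-180.0, 0.0, 6.9]
contact_force: [-0.4, 0.3, -0.3]
gripper_width: 0.029
```

{"name": "apply_moves", "arguments": {
  "slide": [
    [0,0,0],
    [0,0,0],
    [0,0,0],
    [0,0,0]
  ],
  "turn": [
    [0,0,0],
    [0,0,0],
    [0,0,0],
    [0,0,0]
  ],
  "jaw": [1,1,1,1]
}}

```text
time_s: 4.5
tcp_pos: [0.5928, -0.1547, 0.1659]
eef_rot: [-180.0, 0.0, 6.9]
contact_force: [0.1, -0.4, -0.4]
gripper_width: 0.0015
```

```bash
python3 -c "
from h import *
c=cap('top','top2.png');cv2.imwrite('pics/t2c.png',cv2.resize(c['pixels'][150:270,340:460],None,fx=4,fy=4))
c=cap('side','side2.png')
cv2.imwrite('pics/s2c.png',cv2.resize(c['pixels'][180:350,310:490],None,fx=3,fy=3))
go(.593,-.1555,.165,7)"
```

```text
t 4.6 pos [ 0.5928 -0.1548  0.1659] rot [180.    -0.     6.94] F [-0.3  0.7 -1.1] w 0.0006
slide(now axes) [0.001 0.007 0.009] slide(target axes) [0.001 0.007 0.009] turn [ 0.     -0.     -0.0007]
```

View pics/s2c.png

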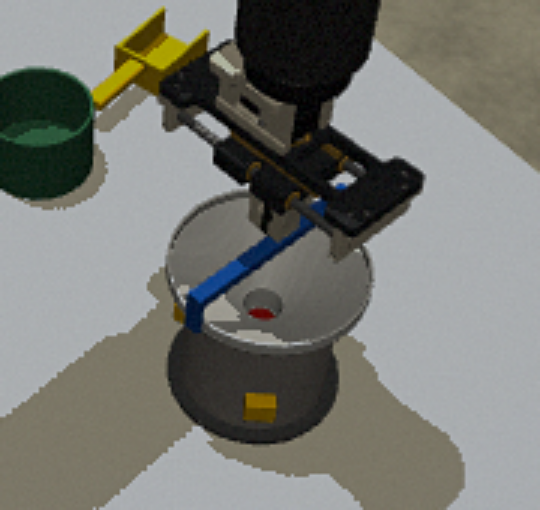

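View pics/t2c.png

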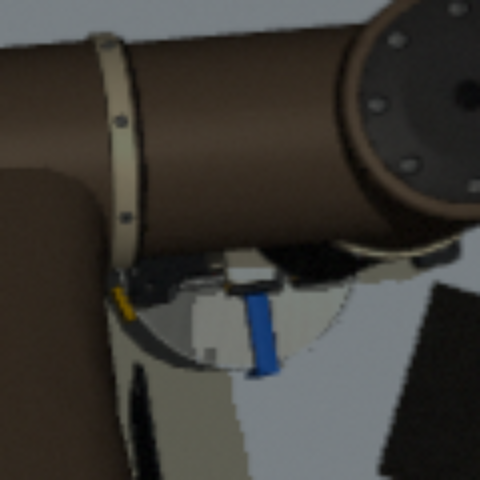

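```bash
python3 -c "
from h import *
print(r.tips_ahead)
c=load('side'); p=proj(c,[[.5928,-.1548,.1659],[.5928,-.1548,.1519],[.593,-.155,.170],[.593,-.155,.2]]); print(p, (p-[310,180])*3)
im=cv2.resize(c['pixels'][210:300,360:440],None,fx=8,fy=8,interpolation=cv2.INTER_CUBIC)
for q in p:
  cv2.circle(im,tuple(int(v) for v in (q-[360,210]+.5)*8),4,(0,0,255),1)
cv2.imwrite('pics/s2d.png',im[:600])
for u,v in [(402,258),(396,250),(401,252),(403,246),(408,250)]: print(u,v,dep(c,[[u,v]]).round(3))
"
```

```text
0.014
[[399.49606819 262.38576299]
 [398.88650117 266.21580672]
 [399.79700684 261.26941862]
 [401.14838977 252.79094072]] [[268.48820457 247.15728897]
 [266.6595035  258.64742015]
 [269.39102051 243.80825585]
 [273.44516932 218.37282215]]
402 258 [[ 0.583 -0.17   0.202]]
396 250 [[ 0.58  -0.15   0.214]]
401 252 [[ 0.582 -0.165  0.219]]
403 246 [[ 0.558 -0.191  0.277]]
408 250 [[ 0.593 -0.174  0.227]]
```

View pics/s2d.png

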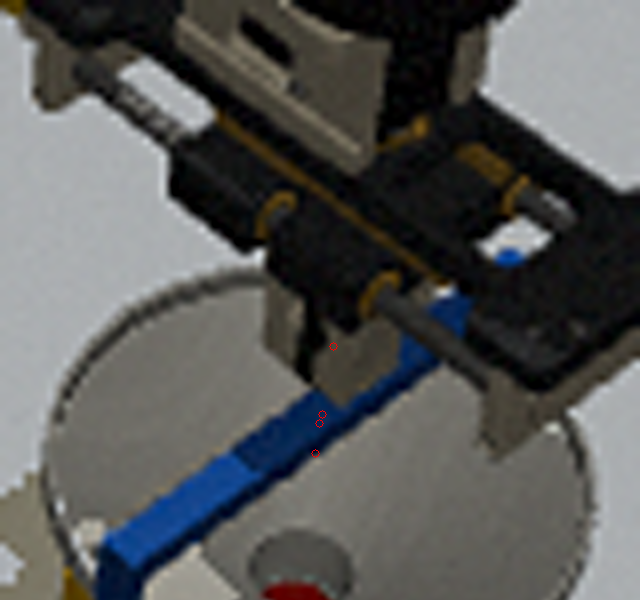

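```bash
python3 -c "
from h import *
c=load('side')
for v in range(244,268,2):
  print(v,[tuple((dep(c,[[u,v]])[0]*1000).astype(int)) for u in range(394,412,3)])
"
```

```text
244 [(np.int64(553), np.int64(-167), np.int64(264)), (np.int64(555), np.int64(-174), np.int64(270)), (np.int64(557), np.int64(-181), np.int64(275)), (np.int64(559), np.int64(-188), np.int64(280)), (np.int64(566), np.int64(-190), np.int64(278)), (np.int64(570), np.int64(-194), np.int64(279))]
246 [(np.int64(581), np.int64(-140), np.int64(217)), (np.int64(554), np.int64(-177), np.int64(267)), (np.int64(556), np.int64(-183), np.int64(272)), (np.int64(558), np.int64(-190), np.int64(276)), (np.int64(563), np.int64(-193), np.int64(276)), (np.int64(568), np.int64(-197), np.int64(277))]
248 [(np.int64(580), np.int64(-142), np.int64(213)), (np.int64(585), np.int64(-146), np.int64(213)), (np.int64(557), np.int64(-183), np.int64(264)), (np.int64(557), np.int64(-192), np.int64(272)), (np.int64(564), np.int64(-193), np.int64(269)), (np.int64(567), np.int64(-200), np.int64(273))]
250 [(np.int64(579), np.int64(-144), np.int64(208)), (np.int64(582), np.int64(-151), np.int64(212)), (np.int64(581), np.int64(-161), np.int64(223)), (np.int64(557), np.int64(-192), np.int64(266)), (np.int64(584), np.int64
[... 1715 characters left out ...]
), np.int64(173)), (np.int64(637), np.int64(-133), np.int64(118)), (np.int64(642), np.int64(-138), np.int64(119))]
264 [(np.int64(572), np.int64(-157), np.int64(175)), (np.int64(578), np.int64(-161), np.int64(175)), (np.int64(586), np.int64(-163), np.int64(173)), (np.int64(632), np.int64(-129), np.int64(109)), (np.int64(634), np.int64(-137), np.int64(116)), (np.int64(639), np.int64(-142), np.int64(117))]
266 [(np.int64(567), np.int64(-163), np.int64(177)), (np.int64(575), np.int64(-165), np.int64(174)), (np.int64(622), np.int64(-129), np.int64(107)), (np.int64(627), np.int64(-135), np.int64(110)), (np.int64(632), np.int64(-140), np.int64(111)), (np.int64(638), np.int64(-144), np.int64(112))]
```

```bash
python3 -c "
from h import *
c=load('side')
P=np.array(dep(c,np.stack(np.meshgrid(np.arange(360,460),np.arange(200,290)),-1).reshape(-1,2)))
q=P[(P[:,2]>.183)]
print(len(q)); 
import collections
for lo in np.arange(.18,.32,.01):
  k=q[(q[:,2]>=lo)&(q[:,2]<lo+.01)]
  if len(k): print(round(lo,2),len(k),k[:,:2].min(0).round(3),k[:,:2].max(0).round(3))
for u,v in [(422,262),(421,265),(423,258),(366,222),(367,217)]: print(u,v,dep(c,[[u,v]]).round(3), c['pixels'][v,u])
import cv2
d=dict((k,getattr(r,k)) for k in dir(r) if not k.startswith('_')); print(d.keys())
"
```

```text
3241
0.19 23 [ 0.579 -0.171] [ 0.607 -0.139]
0.2 52 [ 0.578 -0.173] [ 0.605 -0.141]
0.21 48 [ 0.578 -0.175] [ 0.603 -0.139]
0.22 27 [ 0.579 -0.175] [ 0.595 -0.138]
0.23 5 [ 0.58  -0.176] [ 0.588 -0.136]
0.25 34 [ 0.544 -0.247] [ 0.639 -0.071]
0.26 179 [ 0.542 -0.248] [ 0.639 -0.073]
0.27 357 [ 0.542 -0.249] [ 0.628 -0.073]
0.28 336 [ 0.541 -0.253] [ 0.641 -0.066]
0.29 700 [ 0.541 -0.255] [ 0.642 -0.061]
0.3 547 [ 0.542 -0.255] [ 0.639 -0.061]
0.31 153 [ 0.56  -0.175] [ 0.618 -0.109]
0.32 95 [ 0.563 -0.174] [ 0.618 -0.107]
422 262 [[ 0.564 -0.245  0.274]] [60 70 74]
421 265 [[ 0.565 -0.244  0.263]] [38 45 45]
423 258 [[ 0.564 -0.246  0.287]] [61 73 77]
366 222 [[ 0.543 -0.08   0.266]] [56 66 70]
367 217 [[ 0.547 -0.079  0.278]] [57 65 72]
dict_keys(['Unreachable', 'capture', 'close_job', 'get_state', 'tips_ahead'])
```

Depth shows the shut fingertips at z≈0.192, above the bar (top 0.176), while the reported TCP would put them at 0.152. So the whole gripper sits about 40 mm higher than reported; laterally it agrees. I'll open, descend 40 mm more and check by camera.

{"name": "apply_moves", "arguments": {
  "slide": [
    [0,0,0],
    [0,0,0],
    [0,0,0],
    [0,0,0],
    [0,0,0],
    [0,0,0],
    [0,0,0],
    [0,0,0]
  ],
  "turn": [
    [0,0,0],
    [0,0,0],
    [0,0,0],
    [0,0,0],
    [0,0,0],
    [0,0,0],
    [0,0,0],
    [0,0,0]
  ],
  "jaw": [0,0,0,0,0,0,0,0]
}}

```text
time_s: 5.4
tcp_pos: [0.5928, -0.1548, 0.1659]
eef_rot: [180.0, -0.0, 6.9]
contact_force: [0.2, -0.4, -0.6]
gripper_width: 0.0585
```

{"name": "apply_moves", "arguments": {
  "slide": [
    [0,0,0],
    [0,0,0.1],
    [0,0,0.1],
    [0,0,0.05],
    [0,0,0.05],
    [0,0,0.05],
    [0,0,0.05]
  ],
  "turn": [
    [0,0,0],
    [0,0,0],
    [0,0,0],
    [0,0,0],
    [0,0,0],
    [0,0,0],
    [0,0,0]
  ],
  "jaw": [0,0,0,0,0,0,0]
}}

```text
time_s: 6.1
tcp_pos: [0.5928, -0.1548, 0.1255]
eef_rot: [180.0, -0.0, 6.9]
contact_force: [0.0, 0.1, 0.6]
gripper_width: 0.0878
```

```bash
python3 -c "
from h import *
c=cap('side')
cv2.imwrite('pics/s3c.png',cv2.resize(c['pixels'][190:310,340:460],None,fx=5,fy=5))
go(.593,-.1555,.125,7)
P=np.array(dep(c,np.stack(np.meshgrid(np.arange(360,460),np.arange(200,290)),-1).reshape(-1,2)))
q=P[P[:,2]>.18]
print(np.percentile(q[:,2],[1,2,5]))
for lo in np.arange(.18,.26,.01):
  k=q[(q[:,2]>=lo)&(q[:,2]<lo+.01)]
  if len(k): print(round(lo,2),len(k),k[:,:2].min(0).round(3),k[:,:2].max(0).round(3))
"
```

```text
t 6.15 pos [ 0.5923 -0.1547  0.1246] rot [-1.7998e+02  6.0000e-02  6.9400e+00] F [-0.8  1.2 -1.1] w 0.0877
slide(now axes) [ 0.006  0.009 -0.004] slide(target axes) [ 0.006  0.009 -0.004] turn [-0.0002  0.0007 -0.0008]
[0.19236497 0.2164065  0.22613651]
0.18 26 [ 0.51  -0.216] [ 0.589 -0.094]
0.19 30 [ 0.572 -0.114] [ 0.596 -0.092]
0.2 8 [ 0.575 -0.111] [ 0.589 -0.106]
0.21 30 [ 0.544 -0.246] [ 0.639 -0.072]
0.22 150 [ 0.542 -0.248] [ 0.643 -0.07 ]
0.23 285 [ 0.543 -0.251] [ 0.622 -0.072]
0.24 279 [ 0.542 -0.253] [ 0.644 -0.067]
0.25 759 [ 0.541 -0.255] [ 0.641 -0.056]
0.26 448 [ 0.543 -0.255] [ 0.639 -0.057]
```

View pics/s3c.png

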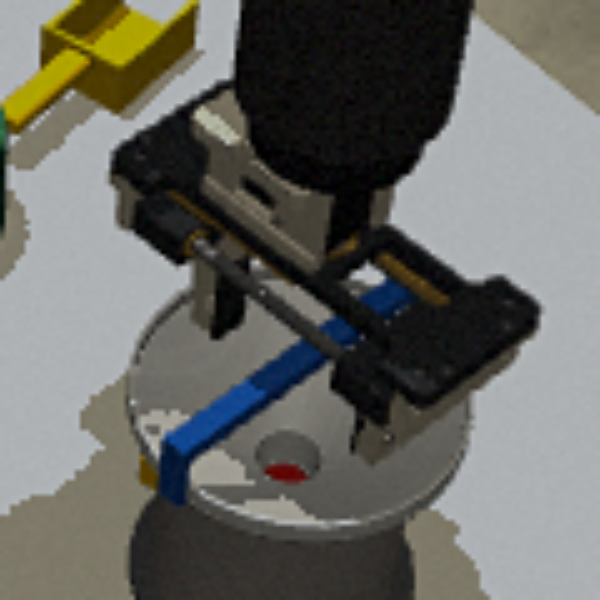

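Fingers now straddle the bar at bar height (body underside at z≈0.217, matching a grasp at 0.170). Closing.

{"name": "apply_moves", "arguments": {
  "slide": [
    [0,0,0],
    [0,0,0],
    [0,0,0],
    [0,0,0],
    [0,0,0],
    [0,0,0],
    [0,0,0],
    [0,0,0]
  ],
  "turn": [
    [0,0,0],
    [0,0,0],
    [0,0,0],
    [0,0,0],
    [0,0,0],
    [0,0,0],
    [0,0,0],
    [0,0,0]
  ],
  "jaw": [1,1,1,1,1,1,1,1],
  "newtons": 30
}}

```text
time_s: 6.95
tcp_pos: [0.5928, -0.1548, 0.1259]
eef_rot: [180.0, -0.0, 6.9]
contact_force: [-0.1, -0.4, -0.5]
gripper_width: 0.0291
```

{"name": "apply_moves", "arguments": {
  "slide": [
    [0,0,0],
    [0,0,0],
    [0,0,0],
    [0,0,0],
    [0,0,-0.03],
    [0,0,-0.07],
    [0,0,-0.1],
    [0,0,-0.1]
  ],
  "turn": [
    [0,0,0],
    [0,0,0],
    [0,0,0],
    [0,0,0],
    [0,0,0],
    [0,0,0],
    [0,0,0],
    [0,0,0]
  ],
  "jaw": [1,1,1,1,1,1,1,1]
}}

```text
time_s: 7.75
tcp_pos: [0.5926, -0.1547, 0.1566]
eef_rot: [-180.0, 0.0, 6.9]
contact_force: [-0.2, -1.1, -2.5]
gripper_width: 0.0135
```

{"name": "apply_moves", "arguments": {
  "slide": [
    [0,0,-0.15],
    [0,0,-0.2],
    [0,0,-0.15],
    [0,0,-0.05],
    [0,-0.1,0],
    [0,-0.2,0],
    [0,-0.3,0],
    [0,-0.3,0]
  ],
  "turn": [
    [0,0,0],
    [0,0,0],
    [0,0,0],
    [0,0,0],
    [0,0,0],
    [0,0,0],
    [0,0,0],
    [0,0,0]
  ],
  "jaw": [1,1,1,1,1,1,1,1]
}}

```text
time_s: 8.55
tcp_pos: [0.5809, -0.0643, 0.2099]
eef_rot: [-180.0, 0.1, 6.9]
contact_force: [-0.0, -0.7, -2.8]
gripper_width: 0.0136
```

{"name": "apply_moves", "arguments": {
  "slide": [
    [0,-0.3,0],
    [0,-0.3,0],
    [0,-0.3,0],
    [0,-0.3,0],
    [0,-0.3,0],
    [0,-0.25,0],
    [0,-0.15,0],
    [0,0,0]
  ],
  "turn": [
    [0,0,0],
    [0,0,0],
    [0,0,0],
    [0,0,0],
    [0,0,0],
    [0,0,0],
    [0,0,0],
    [0,0,0]
  ],
  "jaw": [1,1,1,1,1,1,1,1]
}}

```text
time_s: 9.35
tcp_pos: [0.5582, 0.1249, 0.2102]
eef_rot: [180.0, 0.1, 7.1]
contact_force: [0.4, 0.3, -3.6]
gripper_width: 0.0138
```

```bash
cat > bar.py <<'E'
from h import *
for n in('top','side'):
    c=cap(n,n+'_b.png'); ys,xs=np.mgrid[0:480,0:640]; uv=np.c_[xs.ravel(),ys.ravel()]
    h=cv2.cvtColor(c['pixels'],cv2.COLOR_BGR2HSV).reshape(-1,3); P=dep(c,uv)
    m=(h[:,0]>100)&(h[:,0]<125)&(h[:,1]>150)&(h[:,2]>60)&(P[:,2]>.1)&(np.hypot(P[:,0]-.579,P[:,1]-.16)<.15)
    q=P[m]; print(n,len(q), 'z pct',np.percentile(q[:,2],[10,50,90]).round(4)); q=q[np.abs(q[:,2]-np.percentile(q[:,2],60))<.006]
    print(cv2.minAreaRect((q[:,:2]*1000).astype(np.float32)))
go(.579,.160,.215,7)
E
python3 bar.py; python3 -c "
from h import *
c=load('side');cv2.imwrite('pics/s4c.png',cv2.resize(c['pixels'][120:320,240:460],None,fx=3,fy=3))"
```

```text
top 114 z pct [0.2584 0.2608 0.264 ]
((498.6821594238281, 118.35936737060547), (52.24336242675781, 12.669143676757812), 7.465308666229248)
side 109 z pct [0.2588 0.2606 0.2627]
((513.0357666015625, 117.49697875976562), (80.68147277832031, 15.971845626831055), 10.203093528747559)
t 9.45 pos [0.5585 0.1232 0.2104] rot [1.7998e+02 6.0000e-02 6.9900e+00] F [-0.2  0.8 -1.7] w 0.0134
slide(now axes) [ 0.249 -0.34  -0.047] slide(target axes) [ 0.249 -0.34  -0.046] turn [ 0.0003  0.0006 -0.0002]
```

View pics/s4c.png

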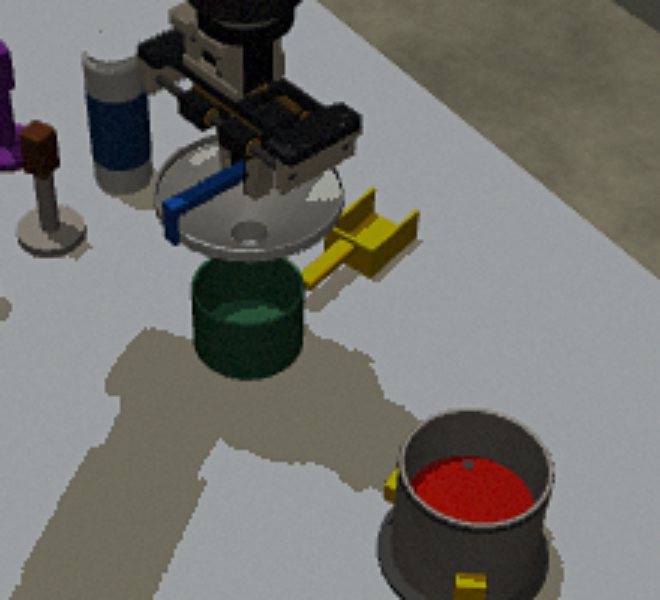

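View pics/top_b.png

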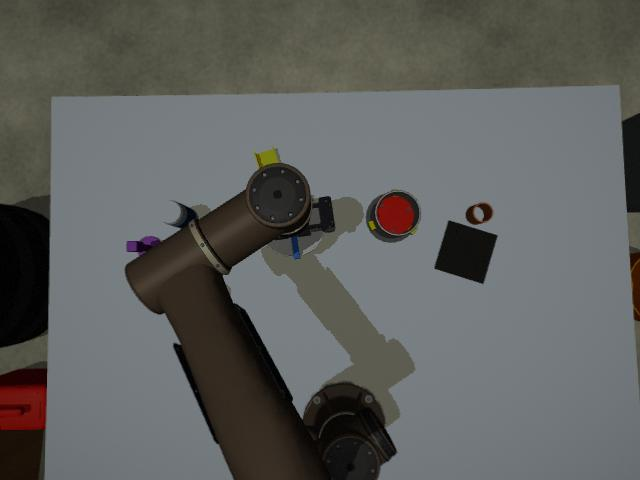

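{"name": "apply_moves", "arguments": {
  "slide": [
    [0.08,-0.11,0],
    [0.1,-0.13,0],
    [0.08,-0.1,0],
    [0,0,0.2],
    [0,0,0.3],
    [0,0,0.3],
    [0,0,0.2],
    [0,0,0.1]
  ],
  "turn": [
    [0,0,0],
    [0,0,0],
    [0,0,0],
    [0,0,0],
    [0,0,0],
    [0,0,0],
    [0,0,0],
    [0,0,0]
  ],
  "jaw": [1,1,1,1,1,1,1,1]
}}

```text
time_s: 10.25
tcp_pos: [0.5801, 0.1599, 0.0984]
eef_rot: [179.9, 0.2, 6.9]
contact_force: [-0.2, 1.1, -1.9]
gripper_width: 0.0138
```

{"name": "apply_moves", "arguments": {
  "slide": [
    [0,0,0.03],
    [0,0,0.03],
    [0,0,0.03],
    [0,0,0]
  ],
  "turn": [
    [0,0,0],
    [0,0,0],
    [0,0,0],
    [0,0,0]
  ],
  "jaw": [1,1,1,1]
}}

```text
time_s: 10.65
tcp_pos: [0.5809, 0.1603, 0.0923]
eef_rot: [-180.0, -0.0, 6.9]
contact_force: [-0.2, -0.3, -2.2]
gripper_width: 0.0136
```

```bash
python3 bar.py; python3 -c "
from h import *
c=load('side');cv2.imwrite('pics/s5c.png',cv2.resize(c['pixels'][130:280,250:400],None,fx=4,fy=4))"
```

```text
top 97 z pct [0.1404 0.1428 0.1458]
((523.0409545898438, 154.46556091308594), (55.664817810058594, 12.382794380187988), 8.18846607208252)
side 90 z pct [0.1409 0.1427 0.1451]
((534.5505981445312, 154.29920959472656), (78.58501434326172, 14.552159309387207), 10.227362632751465)
t 10.75 pos [0.5809 0.1602 0.0926] rot [-1.7998e+02 -6.0000e-02  6.9500e+00] F [-0.5  0.2 -2.7] w 0.0137
slide(now axes) [-1.800e-02 -1.000e-03 -1.224e+00] slide(target axes) [-0.02  -0.    -1.224] turn [-0.0003 -0.0007 -0.0006]
```

View pics/s5c.png

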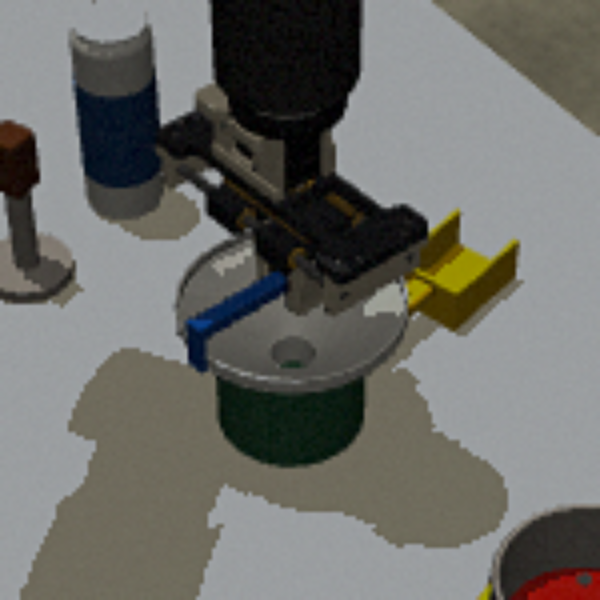

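{"name": "apply_moves", "arguments": {
  "slide": [
    [0,0,0.02],
    [0,0,0.02],
    [0,0,0],
    [0,0,0]
  ],
  "turn": [
    [0,0,0],
    [0,0,0],
    [0,0,0],
    [0,0,0]
  ],
  "jaw": [1,1,1,1]
}}

```text
time_s: 11.15
tcp_pos: [0.5806, 0.16, 0.0878]
eef_rot: [180.0, 0.0, 6.9]
contact_force: [0.2, -0.7, -1.8]
gripper_width: 0.0137
```

{"name": "apply_moves", "arguments": {
  "slide": [
    [0,0,0.01],
    [0,0,0.01],
    [0,0,0],
    [0,0,0]
  ],
  "turn": [
    [0,0,0],
    [0,0,0],
    [0,0,0],
    [0,0,0]
  ],
  "jaw": [1,1,1,1]
}}

```text
time_s: 11.55
tcp_pos: [0.5807, 0.16, 0.0865]
eef_rot: [180.0, -0.0, 7.0]
contact_force: [-3.1, -1.0, 4.9]
gripper_width: 0.0137
```

{"name": "apply_moves", "arguments": {
  "slide": [
    [-0.012,0,0],
    [0,0,0],
    [0,0,0]
  ],
  "turn": [
    [0,0,0],
    [0,0,0],
    [0,0,0]
  ],
  "jaw": [1,1,1]
}}

```text
time_s: 11.85
tcp_pos: [0.5799, 0.1601, 0.0862]
eef_rot: [-180.0, -0.1, 7.0]
contact_force: [-1.0, -1.7, 3.4]
gripper_width: 0.0133
```

{"name": "apply_moves", "arguments": {
  "slide": [
    [0,0,0],
    [0,0,0],
    [0,0,0],
    [0,0,0],
    [0,0,0],
    [0,0,0]
  ],
  "turn": [
    [0,0,0],
    [0,0,0],
    [0,0,0],
    [0,0,0],
    [0,0,0],
    [0,0,0]
  ],
  "jaw": [0,0,0,0,0,0]
}}

```text
time_s: 12.45
tcp_pos: [0.5794, 0.1599, 0.0858]
eef_rot: [180.0, 0.0, 6.9]
contact_force: [-0.3, -0.0, 0.3]
gripper_width: 0.0562
```

{"name": "apply_moves", "arguments": {
  "slide": [
    [0,0,-0.05],
    [0,0,-0.1],
    [0,0,-0.3],
    [0,0,-0.3],
    [0,0,-0.3],
    [0,0,-0.3]
  ],
  "turn": [
    [0,0,0],
    [0,0,0],
    [0,0,0],
    [0,0,0],
    [0,0,0],
    [0,0,0]
  ],
  "jaw": [0,0,0,0,0,0]
}}

```text
time_s: 13.05
tcp_pos: [0.5794, 0.1599, 0.2233]
eef_rot: [-180.0, -0.1, 6.9]
contact_force: [0.5, 0.4, -0.2]
gripper_width: 0.0876
```

```bash
python3 bar.py; python3 -c "
from h import *
c=load('side');cv2.imwrite('pics/s6c.png',cv2.resize(c['pixels'][130:280,250:400],None,fx=4,fy=4))
print(plane(c,[[0,0]],0))
go(.4902,.4037,.215,20)"
```

```text
top 116 z pct [0.1325 0.1355 0.138 ]
((529.943359375, 155.17071533203125), (71.62031555175781, 11.744693756103516), 6.975816249847412)
side 195 z pct [0.1335 0.1366 0.1393]
((581.59228515625, 158.8244171142578), (177.6039276123047, 18.047439575195312), 7.832721710205078)
t 13.15 pos [0.5819 0.1607 0.227 ] rot [-179.86   -0.49    6.98] F [ 0.3  0.9 -0.1] w 0.0877
slide(now axes) [-0.031  0.004  0.119] slide(target axes) [-0.03   0.004  0.12 ] turn [-0.0016 -0.0057 -0.0003]
[[0.07940963 2.63892053 0.        ]]
t 13.15 pos [0.5819 0.1607 0.227 ] rot [-179.86   -0.49    6.98] F [ 0.3  0.9 -0.1] w 0.0877
slide(now axes) [-0.616 -2.523  0.12 ] slide(target axes) [-0.031 -2.597  0.12 ] turn [-0.001  -0.0058 -0.1515]
```

View pics/s6c.png

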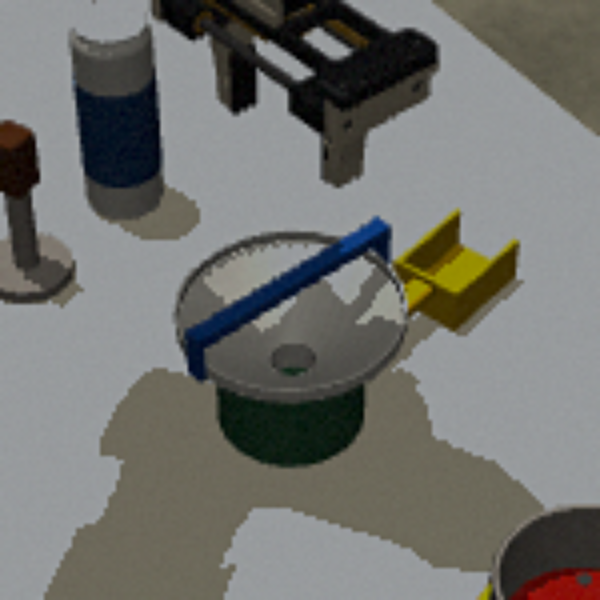

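Funnel seated level (bar top 0.136, so centre 0.130 as specified, 55 mm above the rim). Next, the steel/brown tamper.

{"name": "apply_moves", "arguments": {
  "slide": [
    [0,0,-0.05],
    [0,0,0],
    [0,-0.3,0],
    [0,-0.4,0],
    [0,-0.4,0],
    [0,-0.4,0],
    [0,-0.4,0],
    [0,-0.4,0]
  ],
  "turn": [
    [0,0,-0.076],
    [0,0,-0.076],
    [0,0,0],
    [0,0,0],
    [0,0,0],
    [0,0,0],
    [0,0,0],
    [0,0,0]
  ],
  "jaw": [0,0,0,0,0,0,0,0]
}}

```text
time_s: 13.95
tcp_pos: [0.4999, 0.3774, 0.2265]
eef_rot: [-180.0, -0.0, 20.0]
contact_force: [1.5, 0.4, 0.0]
gripper_width: 0.0876
```

{"name": "apply_moves", "arguments": {
  "slide": [
    [-0.03,-0.2,0],
    [0,-0.1,0],
    [0,0,0],
    [0,0,0]
  ],
  "turn": [
    [0,0,0],
    [0,0,0],
    [0,0,0],
    [0,0,0]
  ],
  "jaw": [0,0,0,0]
}}

```text
time_s: 14.35
tcp_pos: [0.4879, 0.4026, 0.226]
eef_rot: [180.0, 0.0, 20.0]
contact_force: [0.1, -0.6, 0.4]
gripper_width: 0.0876
```

```bash
python3 - <<'E'
from h import *
c=cap('side'); cv2.imwrite('pics/s7c.png',cv2.resize(c['pixels'][70:230,190:340],None,fx=4,fy=3.7))
go(.4902,.4037,.0815,20)
t=load('top') # from before the move, canister visible
ys,xs=np.mgrid[0:480,0:640]; uv=np.c_[xs.ravel(),ys.ravel()]
from scipy.optimize import least_squares
def circ(P,r0=None):
    P=P[:,:2]
    f=(lambda p:np.hypot(P[:,0]-p[0],P[:,1]-p[1])-(r0 or p[2]))
    o=least_squares(f,[*P.mean(0)]+([] if r0 else [.05]),loss='soft_l1',f_scale=.002); return o.x.round(4),len(P)
for n,c in(('top',t),('side',c)):
    P=dep(c,uv); d=np.hypot(P[:,0]-.593,P[:,1]+.155)
    q=P[(P[:,2]>.115)&(P[:,2]<.125)&(d<.07)&(d>.05)]; print(n,'canister rim',circ(q,.06),circ(q))
    h=cv2.cvtColor(c['pixels'],cv2.COLOR_BGR2HSV).reshape(-1,3)
    m=((h[:,0]<8)|(h[:,0]>172))&(h[:,1]>150)&(d<.07); q=P[m]; print(' plate',np.percentile(q[:,2],[5,50,95]).round(4),len(q)); 
    if n=='top':
        ct=max(cv2.findContours(m.reshape(480,640).astype(np.uint8),0,1)[0],key=cv2.contourArea); W=plane(c,ct.reshape(-1,2),.066); print(circ(W,.054),circ(W))
E
```

```text
t 14.4 pos [0.488  0.4023 0.2261] rot [179.99  -0.    19.97] F [-0.3 -0.8 -0.2] w 0.0877
slide(now axes) [ 0.025 -0.006  1.446] slide(target axes) [ 0.025 -0.006  1.446] turn [ 0.0001 -0.     -0.0004]
top canister rim (array([ 0.5931, -0.1538]), 271) (array([ 0.5931, -0.1539,  0.0599]), 271)
 plate [0.0621 0.0666 0.071 ] 1058
(array([ 0.5949, -0.1572]), 104) (array([ 0.595 , -0.1577,  0.0515]), 104)
side canister rim (array([ 0.5925, -0.1573]), 367) (array([ 0.5925, -0.1573,  0.0599]), 367)
 plate [0.0639 0.0672 0.0703] 661
```

View pics/s7c.png

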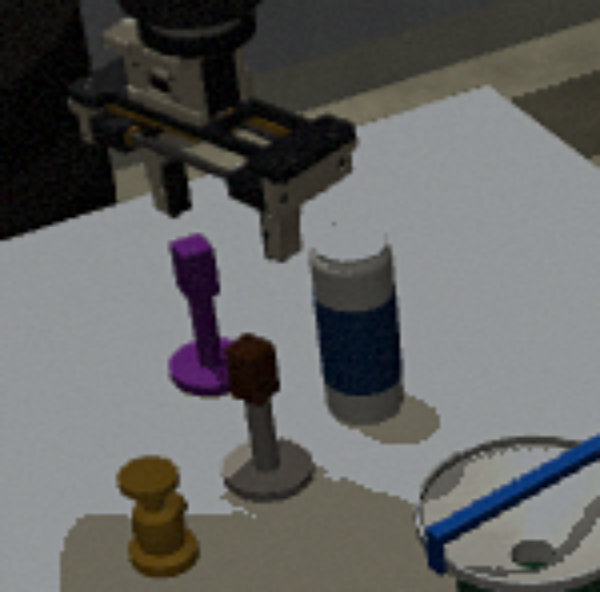

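```bash
python3 - <<'E'
from h import *
P=np.load('top_P.npy').reshape(480,640,3)
for u,v in [(131,247),(135,247),(133,245),(155,247),(155,255),(150,250)]: print(P[v,u].round(3))
E
```

```text
[0.514 0.557 0.138]
[0.514 0.545 0.143]
[0.519 0.55  0.143]
[0.448 0.072 1.341]
[0.496 0.537 0.018]
[0.511 0.548 0.026]
```

{"name": "apply_moves", "arguments": {
  "slide": [
    [0.025,0,0.2],
    [0,0,0.3],
    [0,0,0.3],
    [0,0,0.25],
    [0,0,0.15],
    [0,0,0.15],
    [0,0,0.1],
    [0,0,0]
  ],
  "turn": [
    [0,0,0],
    [0,0,0],
    [0,0,0],
    [0,0,0],
    [0,0,0],
    [0,0,0],
    [0,0,0],
    [0,0,0]
  ],
  "jaw": [0,0,0,0,0,0,0,0]
}}

```text
time_s: 15.2
tcp_pos: [0.4899, 0.4025, 0.0796]
eef_rot: [179.9, 0.1, 19.9]
contact_force: [-0.6, -0.6, -0.5]
gripper_width: 0.0878
```

```bash
python3 - <<'E'
from h import *
c=cap('side'); cv2.imwrite('pics/s8c.png',cv2.resize(c['pixels'][100:230,190:320],None,fx=4.6,fy=4.6))
go(.4902,.4037,.0815,20)
E
```

```text
t 15.25 pos [0.4903 0.4032 0.0807] rot [1.7996e+02 4.0000e-02 1.9960e+01] F [ 0.3 -0.4  1.1] w 0.0881
slide(now axes) [ 0.001 -0.005 -0.008] slide(target axes) [ 0.001 -0.005 -0.008] turn [ 0.0004  0.0004 -0.0005]
```

View pics/s8c.png

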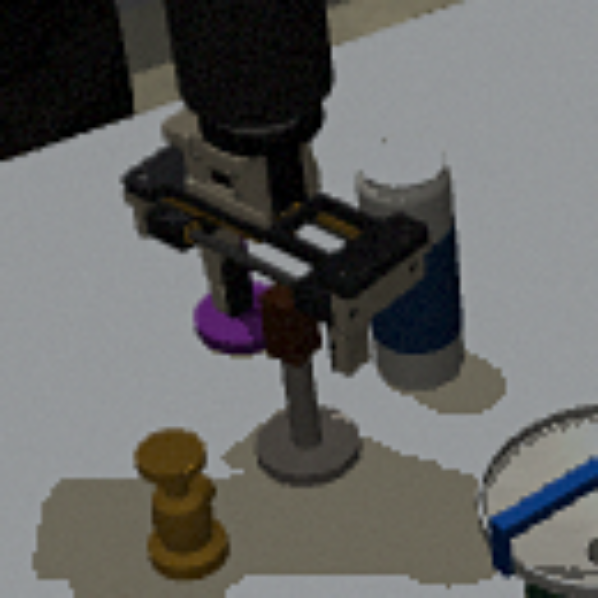

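The grip is between the fingers, and the spray can and valve are clear. Closing.

{"name": "apply_moves", "arguments": {
  "slide": [
    [0,0,0],
    [0,0,0],
    [0,0,0],
    [0,0,0],
    [0,0,0],
    [0,0,0],
    [0,0,0],
    [0,0,0]
  ],
  "turn": [
    [0,0,0],
    [0,0,0],
    [0,0,0],
    [0,0,0],
    [0,0,0],
    [0,0,0],
    [0,0,0],
    [0,0,0]
  ],
  "jaw": [1,1,1,1,1,1,1,1],
  "newtons": 55
}}

```text
time_s: 16.05
tcp_pos: [0.49, 0.4041, 0.0808]
eef_rot: [180.0, 0.0, 20.0]
contact_force: [0.1, 0.5, 0.5]
gripper_width: 0.029
```

{"name": "apply_moves", "arguments": {
  "slide": [
    [0,0,0],
    [0,0,0],
    [0,0,-0.03],
    [0,0,-0.1],
    [0,0,-0.2],
    [0,0,-0.2],
    [0,0,-0.2],
    [0,0,0]
  ],
  "turn": [
    [0,0,0],
    [0,0,0],
    [0,0,0],
    [0,0,0],
    [0,0,0],
    [0,0,0],
    [0,0,0],
    [0,0,0]
  ],
  "jaw": [1,1,1,1,1,1,1,1]
}}

```text
time_s: 16.85
tcp_pos: [0.4912, 0.4054, 0.1573]
eef_rot: [-179.9, -0.3, 20.0]
contact_force: [0.3, 0.5, -4.8]
gripper_width: 0.0273
```

{"name": "apply_moves", "arguments": {
  "slide": [
    [0,0,-0.2],
    [0,0,-0.3],
    [0,0,-0.3],
    [0,0,-0.13],
    [-0.02,0.12,0],
    [-0.04,0.24,0],
    [-0.06,0.35,0],
    [-0.06,0.35,0]
  ],
  "turn": [
    [0,0,0],
    [0,0,0],
    [0,0,0],
    [0,0,0],
    [0,0,0],
    [0,0,0],
    [0,0,0],
    [0,0,0]
  ],
  "jaw": [1,1,1,1,1,1,1,1]
}}

```text
time_s: 17.65
tcp_pos: [0.5083, 0.2955, 0.2444]
eef_rot: [179.9, 0.2, 20.0]
contact_force: [0.8, 0.3, -6.3]
gripper_width: 0.0278
```

{"name": "apply_moves", "arguments": {
  "slide": [
    [-0.06,0.36,0],
    [-0.06,0.36,0],
    [-0.06,0.36,0],
    [-0.06,0.36,0],
    [-0.06,0.36,0],
    [-0.06,0.36,0],
    [-0.06,0.36,0],
    [-0.06,0.36,0]
  ],
  "turn": [
    [0,0,0],
    [0,0,0],
    [0,0,0],
    [0,0,0],
    [0,0,0],
    [0,0,0],
    [0,0,0],
    [0,0,0]
  ],
  "jaw": [1,1,1,1,1,1,1,1]
}}

```text
time_s: 18.45
tcp_pos: [0.5611, 0.0084, 0.2449]
eef_rot: [-180.0, 0.2, 20.0]
contact_force: [1.7, 0.1, -5.9]
gripper_width: 0.028
```

```bash
python3 - <<'E'
from h import *
go(.5928,-.1555,.25,20); print(r.get_state()['joints'].round(1))
E
```

```text
t 18.45 pos [0.5611 0.0084 0.2449] rot [-1.7997e+02  1.7000e-01  1.9970e+01] F [ 1.7  0.1 -5.9] w 0.028
slide(now axes) [-0.262  1.649 -0.051] slide(target axes) [-0.262  1.649 -0.051] turn [-0.0004  0.002  -0.0004]
[ 20.8   8.5  -9.9  -0.  -71.8  89.2]
```

{"name": "apply_moves", "arguments": {
  "slide": [
    [-0.06,0.36,0],
    [-0.06,0.36,0],
    [-0.06,0.36,0],
    [-0.05,0.33,0],
    [-0.03,0.2,0],
    [0,0.04,0],
    [0,0,0],
    [0,0,0]
  ],
  "turn": [
    [0,0,0],
    [0,0,0],
    [0,0,0],
    [0,0,0],
    [0,0,0],
    [0,0,0],
    [0,0,0],
    [0,0,0]
  ],
  "jaw": [1,1,1,1,1,1,1,1]
}}

```text
time_s: 19.25
tcp_pos: [0.5938, -0.1525, 0.2459]
eef_rot: [-179.9, 0.1, 20.0]
contact_force: [0.5, -0.4, -3.5]
gripper_width: 0.0276
```

```bash
cat > tam.py <<'E'
from h import *
import sys
fn=sys.argv[1]
for n in('side','top'):
    c=cap(n); 
    if n=='side':
        b=c['pixels'][150:340,330:500]; cv2.imwrite('pics/'+fn,cv2.resize(b,None,fx=3.1,fy=3.1,interpolation=cv2.INTER_CUBIC))
    else:
        b=c['pixels'][120:300,300:500]; cv2.imwrite('pics/t'+fn,cv2.resize(b,None,fx=3,fy=3,interpolation=cv2.INTER_CUBIC))
go(.5928,-.1555,.25,20)
E
python3 tam.py s9.png
```

```text
t 19.35 pos [ 0.5944 -0.152   0.2466] rot [-1.7998e+02  2.0000e-02  2.0050e+01] F [-0.  -0.8 -5. ] w 0.0278
slide(now axes) [-0.027  0.028 -0.034] slide(target axes) [-0.027  0.028 -0.034] turn [-0.0003  0.0002  0.0006]
```

View pics/s9.png

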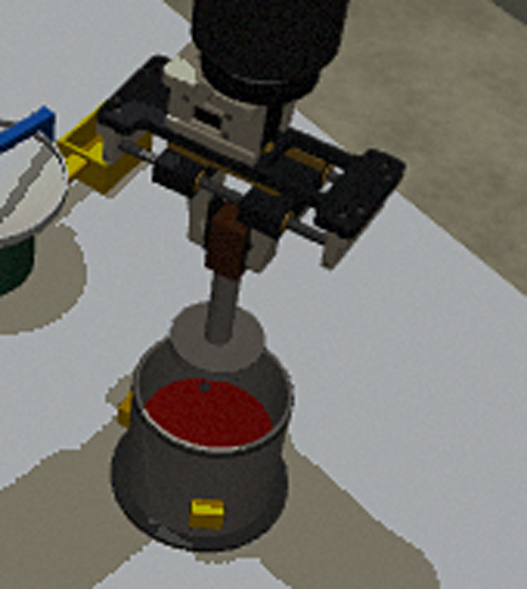

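View pics/ts9.png

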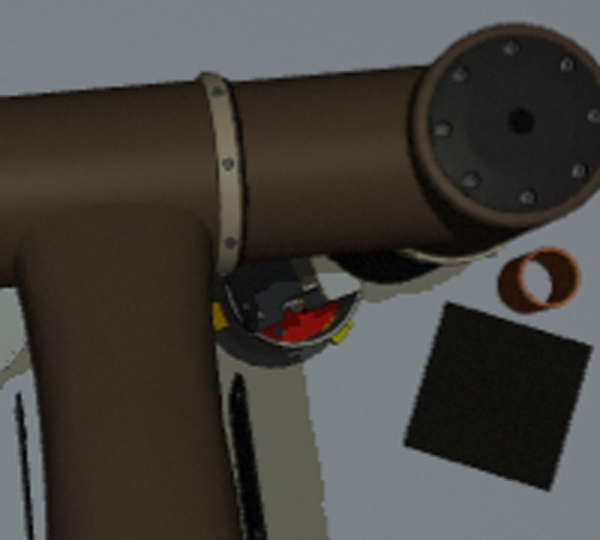

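```bash
cat > foot.py <<'E'
from h import *
def foot(zt,ctr,c=None):
    c=c or load('side')
    ys,xs=np.mgrid[0:480,0:640]; uv=np.c_[xs.ravel(),ys.ravel()]; P=dep(c,uv)
    d=np.hypot(P[:,0]-ctr[0],P[:,1]-ctr[1])
    m=(d<.045)&(np.abs(P[:,2]-zt)<.009)
    q=P[m]; A=np.c_[q[:,:2]-ctr,np.ones(len(q))]; s=np.linalg.lstsq(A,q[:,2],rcond=None)[0]
    k=np.abs(A@s-q[:,2])<.005; s=np.linalg.lstsq(A[k],q[k,2],rcond=None)[0]
    ax=np.r_[-s[:2],1]; ax/=np.linalg.norm(ax)
    print('foot top z',s[2].round(4),'slope deg',np.degrees(s[:2]).round(2),'bbox ctr',((q[k].min(0)+q[k].max(0))/2).round(4),'n',k.sum())
    # circle from contour of mask
    mm=np.zeros(480*640,np.uint8); mm[np.where(m)[0]]=1; mm=cv2.morphologyEx(mm.reshape(480,640),cv2.MORPH_CLOSE,np.ones((3,3),np.uint8))
    ct=max(cv2.findContours(mm,0,1)[0],key=cv2.contourArea).reshape(-1,2); W=plane(c,ct,s[2])
    hull=cv2.convexHull((W[:,:2]*1000).astype(np.float32)); print('enclosing circ',cv2.minEnclosingCircle(hull))
if __name__=='__main__':
    import sys; foot(float(sys.argv[1]),np.array([float(sys.argv[2]),float(sys.argv[3])]))
    # grip position: brown in side
    c=load('side'); ys,xs=np.mgrid[0:480,0:640]; uv=np.c_[xs.ravel(),ys.ravel()]; P=dep(c,uv); h=cv2.cvtColor(c['pixels'],cv2.COLOR_BGR2HSV).reshape(-1,3)
E
python3 foot.py .1775 .593 -.154
```

```text
foot top z 0.1781 slope deg [0.3  0.59] bbox ctr [ 0.5942 -0.1513  0.1776] n 483
enclosing circ ((590.9766235351562, -154.41470336914062), 39.1693115234375)
```

{"name": "apply_moves", "arguments": {
  "slide": [
    [-0.028,0.03,0],
    [0,0,0.1],
    [0,0,0.2],
    [0,0,0.2],
    [0,0,0.2],
    [0,0,0.1],
    [0,0,0],
    [0,0,0]
  ],
  "turn": [
    [0,0,0],
    [0,0,0],
    [0,0,0],
    [0,0,0],
    [0,0,0],
    [0,0,0],
    [0,0,0],
    [0,0,0]
  ],
  "jaw": [1,1,1,1,1,1,1,1],
  "newtons": 60
}}

```text
time_s: 20.15
tcp_pos: [0.5937, -0.1565, 0.1674]
eef_rot: [180.0, -0.0, 20.0]
contact_force: [0.5, -0.1, -5.7]
gripper_width: 0.0278
```

```bash
python3 tam.py s10.png; python3 foot.py .098 .593 -.1555
```

```text
t 20.25 pos [ 0.5941 -0.1565  0.1681] rot [ 1.7994e+02 -1.0000e-01  2.0020e+01] F [-0.6 -0.7 -4.3] w 0.0278
slide(now axes) [-0.007 -0.013 -0.819] slide(target axes) [-0.008 -0.014 -0.819] turn [ 0.0006 -0.0012  0.0003]
foot top z 0.0997 slope deg [0.77 0.04] bbox ctr [ 0.5942 -0.156   0.0992] n 457
enclosing circ ((591.7113647460938, -158.0267333984375), 38.78263473510742)
```

View pics/s10.png

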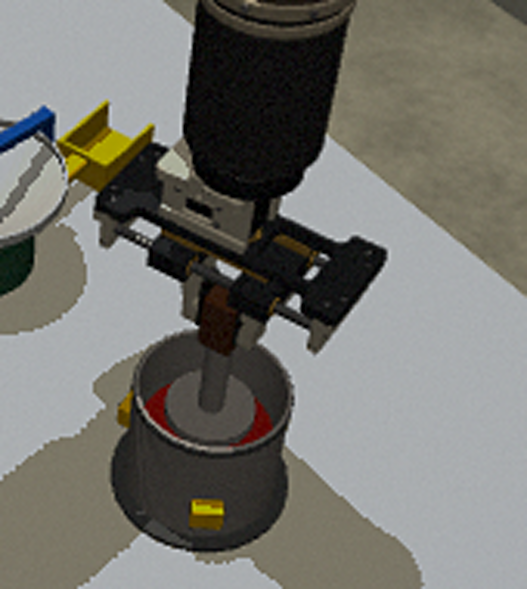

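{"name": "apply_moves", "arguments": {
  "slide": [
    [-0.006,-0.008,0.1],
    [0,0,0.1],
    [0,0,0.03],
    [0,0,0.03],
    [0,0,0.03],
    [0,0,0]
  ],
  "turn": [
    [0,0,0],
    [0,0,0],
    [0,0,0],
    [0,0,0],
    [0,0,0],
    [0,0,0]
  ],
  "jaw": [1,1,1,1,1,1]
}}

```text
time_s: 20.85
tcp_pos: [0.5924, -0.1558, 0.1377]
eef_rot: [-180.0, 0.0, 20.0]
contact_force: [-0.0, 1.6, -1.4]
gripper_width: 0.0279
```

{"name": "apply_moves", "arguments": {
  "slide": [
    [0,0,0.03],
    [0,0,0.03],
    [0,0,0.03],
    [0,0,0]
  ],
  "turn": [
    [0,0,0],
    [0,0,0],
    [0,0,0],
    [0,0,0]
  ],
  "jaw": [1,1,1,1]
}}

```text
time_s: 21.25
tcp_pos: [0.5931, -0.156, 0.1312]
eef_rot: [179.9, -0.1, 20.1]
contact_force: [-3.6, 2.7, 11.1]
gripper_width: 0.0279
```

```bash
python3 tam.py s11.png; python3 -c "
from h import *; print(r.get_state()['moment'])"
```

```text
t 21.35 pos [ 0.5931 -0.156   0.1312] rot [ 1.7992e+02 -1.2000e-01  2.0060e+01] F [-3.5  3.4 11.6] w 0.0277
slide(now axes) [ 1.000e-03 -4.000e-03 -1.188e+00] slide(target axes) [-1.000e-03 -6.000e-03 -1.188e+00] turn [ 0.001  -0.0013  0.0007]
[1.6784516  2.05906984 0.10318464]
```

View pics/s11.png

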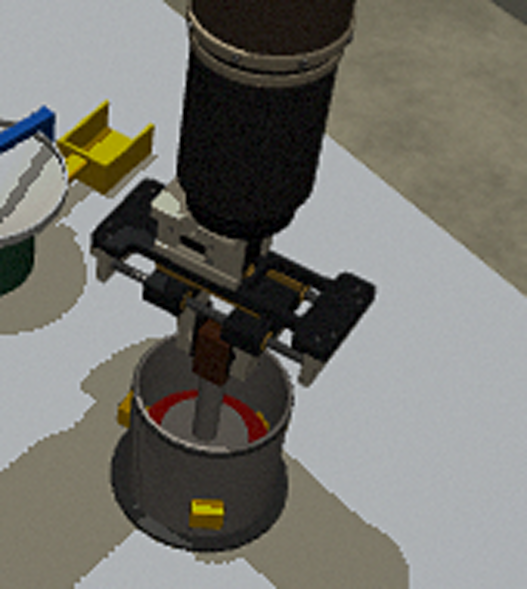

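```bash
cat > plate.py <<'E'
from h import *
c=load('side'); ys,xs=np.mgrid[0:480,0:640]; uv=np.c_[xs.ravel(),ys.ravel()]; P=dep(c,uv); h=cv2.cvtColor(c['pixels'],cv2.COLOR_BGR2HSV).reshape(-1,3)
d=np.hypot(P[:,0]-.5925,P[:,1]+.157)
def fit(q,nm):
    A=np.c_[q[:,0]-.5925,q[:,1]+.157,np.ones(len(q))]; k=np.ones(len(q),bool)
    for _ in range(4):
        s=np.linalg.lstsq(A[k],q[k,2],rcond=None)[0]; k=np.abs(A@s-q[:,2])<.004
    print(nm,'z',s[2].round(4),'slope deg',np.degrees(s[:2]).round(2),k.sum(),len(q))
m=((h[:,0]<8)|(h[:,0]>172))&(h[:,1]>150)&(d<.06); fit(P[m],'plate')
m2=(h[:,1]<80)&(d<.034)&(d>.012)&(P[:,2]>.03)&(P[:,2]<.1); q=P[m2]; z0=np.median(q[:,2]); fit(q[np.abs(q[:,2]-z0)<.008],'foot')
E
python3 plate.py; python3 -c "
from h import *; c=load('side'); cv2.imwrite('pics/z.png',cv2.resize(c['pixels'][255:330,360:435],None,fx=8,fy=8,interpolation=cv2.INTER_CUBIC))"
```

```text
plate z 0.1359 slope deg [-102.15  -73.8 ] 19 216
foot z 0.064 slope deg [-0.84 -0.19] 177 182
```

View pics/z.png

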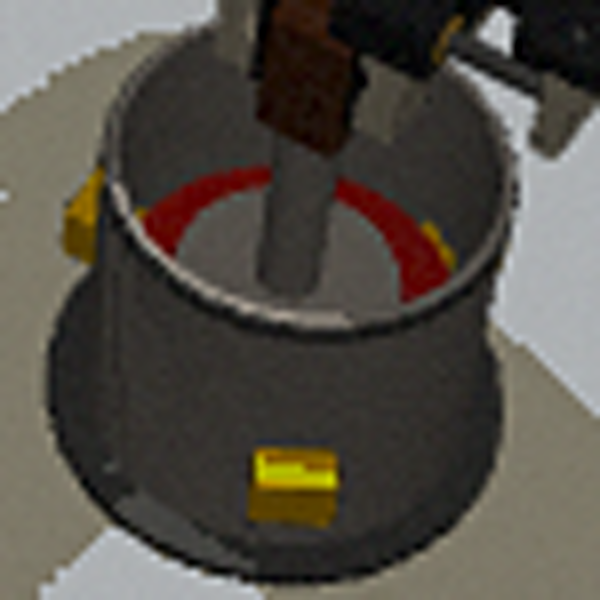

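{"name": "apply_moves", "arguments": {
  "slide": [
    [0,0,0.02],
    [0,0,0.02],
    [0,0,0],
    [0,0,0]
  ],
  "turn": [
    [0,0,0],
    [0,0,0],
    [0,0,0],
    [0,0,0]
  ],
  "jaw": [1,1,1,1]
}}

```text
time_s: 21.75
tcp_pos: [0.5937, -0.1561, 0.1289]
eef_rot: [179.9, -0.2, 20.1]
contact_force: [-6.3, 5.2, 20.7]
gripper_width: 0.0279
```

```bash
python3 -c "
from h import *; c=cap('side'); cv2.imwrite('pics/z2.png',cv2.resize(c['pixels'][255:330,360:435],None,fx=8,fy=8,interpolation=cv2.INTER_CUBIC)); s=r.get_state();print(s['moment'],s['contact_force'],s['tcp_pos'])"; sed -i 's/(d<.06); fit/(d<.052)\&(P[:,2]>.025)\&(P[:,2]<.075); fit/' plate.py; python3 plate.py
```

```text
[2.55334302 3.1016876  0.15466179] [-6.44066311  5.00253801 21.67565507] [ 0.59369766 -0.15616875  0.12891712]
plate z 0.0506 slope deg [-1.67 -0.54] 89 90
foot z 0.0616 slope deg [-0.71 -0.31] 161 169
```

View pics/z2.png

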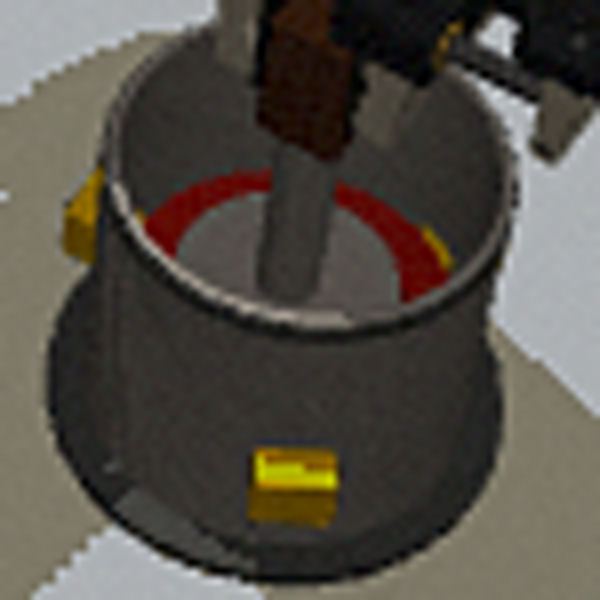

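```bash
python3 -c "
from h import *; c=load('side'); cv2.imwrite('pics/full2.png',c['pixels']); s=r.get_state();print(s)"
```

```text
{'time_s': 21.8, 'joints': array([ 3.52511076e+00,  1.78755626e+01, -1.33421300e+01,  9.64045023e-02,
       -5.85444912e+01,  1.06518202e+02]), 'qd': array([-0.00574852,  0.00575498,  0.05991662,  0.0135423 ,  0.07688545,
       -0.00753627]), 'joint_torque': array([ -2.08959885, -40.3733933 ,  22.57853866,   5.58154061,
         3.07354264,  -0.134997  ]), 'tcp_pos': array([ 0.59369766, -0.15616875,  0.12891712]), 'eef_rot': array([179.85335054,  -0.20452569,  20.09371099]), 'contact_force': array([-6.44066311,  5.00253801, 21.67565507]), 'moment': array([2.55334302, 3.1016876 , 0.15466179]), 'gripper_width': 0.027700023702568046}
```

View pics/full2.png

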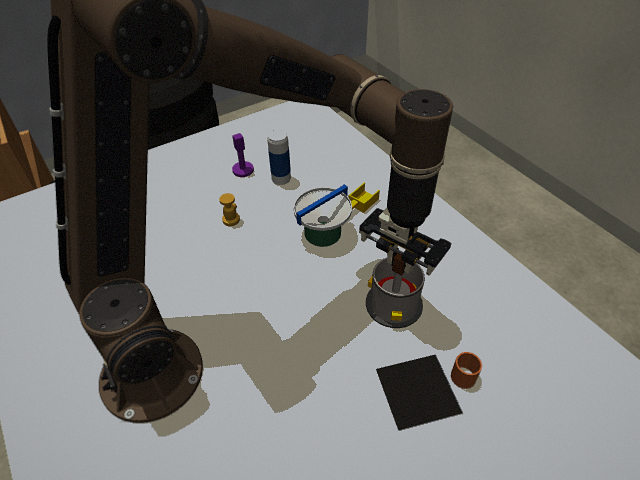

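```bash
python3 -c "
from h import *; go(.5926,-.1556,.1289,20)"
```

```text
t 21.8 pos [ 0.5937 -0.1562  0.1289] rot [179.85  -0.2   20.09] F [-6.4  5.  21.7] w 0.0277
slide(now axes) [-0.008 -0.009  0.   ] slide(target axes) [-0.008 -0.009  0.   ] turn [ 0.0017 -0.0024  0.0011]
```

{"name": "apply_moves", "arguments": {
  "slide": [
    [-0.008,-0.009,0],
    [0,0,0],
    [0,0,0]
  ],
  "turn": [
    [0.002,-0.0025,0.001],
    [0,0,0],
    [0,0,0]
  ],
  "jaw": [1,1,1]
}}

```text
time_s: 22.1
tcp_pos: [0.5934, -0.1561, 0.1289]
eef_rot: [180.0, -0.0, 20.0]
contact_force: [-4.9, 3.4, 19.2]
gripper_width: 0.0275
```

```bash
python3 -c "
from h import *; c=cap('side');go(.5926,-.1556,.1289,20); print(r.get_state()['moment'])"; python3 plate.py
```

```text
t 22.15 pos [ 0.5935 -0.1561  0.1289] rot [ 1.7996e+02 -5.0000e-02  2.0020e+01] F [-4.3  1.9 20.2] w 0.0281
slide(now axes) [-0.006 -0.007  0.   ] slide(target axes) [-0.006 -0.007  0.   ] turn [ 0.0005 -0.0006  0.0002]
[1.31558146 1.99528516 0.19085938]
plate z 0.0496 slope deg [-0.05  1.17] 81 88
foot z 0.0615 slope deg [0.44 1.09] 164 169
```

{"name": "apply_moves", "arguments": {
  "slide": [
    [-0.008,-0.006,0.02],
    [0,0,0.02],
    [0,0,0],
    [0,0,0]
  ],
  "turn": [
    [0.0015,-0.002,0],
    [0,0,0],
    [0,0,0],
    [0,0,0]
  ],
  "jaw": [1,1,1,1]
}}

```text
time_s: 22.55
tcp_pos: [0.5918, -0.1554, 0.1216]
eef_rot: [-179.8, 0.2, 19.9]
contact_force: [4.4, -1.7, 1.0]
gripper_width: 0.0274
```

```bash
python3 -c "
from h import *; c=cap('side');go(.5926,-.1556,.1289,20); print(r.get_state()['moment']);cv2.imwrite('pics/z3.png',cv2.resize(c['pixels'][255:330,360:435],None,fx=8,fy=8,interpolation=cv2.INTER_CUBIC))"; python3 plate.py
```

```text
t 22.6 pos [ 0.5917 -0.1554  0.1215] rot [-179.79    0.25   19.94] F [ 3.8 -2.6  1.7] w 0.0278
slide(now axes) [ 0.007  0.005 -0.074] slide(target axes) [ 0.007  0.005 -0.074] turn [-0.0025  0.0029 -0.0007]
[-1.12399587 -2.08531758  0.02937459]
plate z 0.0439 slope deg [-1.95 -0.89] 80 83
foot z 0.0546 slope deg [-0.9   0.33] 134 135
```

View pics/z3.png

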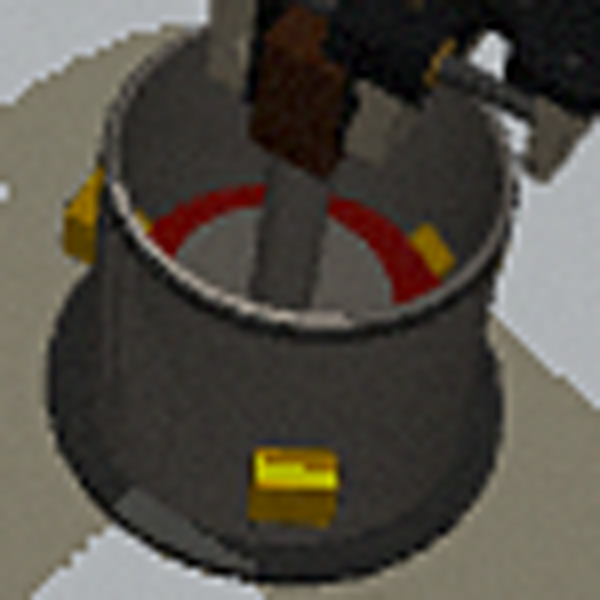

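{"name": "apply_moves", "arguments": {
  "slide": [
    [0.007,0.005,0.01],
    [0,0,0.01],
    [0,0,0.01],
    [0,0,0]
  ],
  "turn": [
    [-0.0025,0.003,-0.0005],
    [0,0,0],
    [0,0,0],
    [0,0,0]
  ],
  "jaw": [1,1,1,1]
}}

```text
time_s: 23.0
tcp_pos: [0.5917, -0.1554, 0.1186]
eef_rot: [-180.0, 0.1, 20.0]
contact_force: [2.6, -1.9, 6.2]
gripper_width: 0.0274
```

{"name": "apply_moves", "arguments": {
  "slide": [
    [0,0,0.01],
    [0,0,0.01],
    [0,0,0],
    [0,0,0]
  ],
  "turn": [
    [0,0,0],
    [0,0,0],
    [0,0,0],
    [0,0,0]
  ],
  "jaw": [1,1,1,1]
}}

```text
time_s: 23.4
tcp_pos: [0.5921, -0.1554, 0.1184]
eef_rot: [180.0, 0.0, 20.0]
contact_force: [-1.0, 1.7, 17.0]
gripper_width: 0.0278
```

```bash
python3 -c "
from h import *; c=cap('side');go(.5926,-.1556,.1189,20); print(r.get_state()['moment']);cv2.imwrite('pics/z4.png',cv2.resize(c['pixels'][255:330,360:435],None,fx=8,fy=8,interpolation=cv2.INTER_CUBIC))"; python3 plate.py
```

```text
t 23.45 pos [ 0.5921 -0.1554  0.1184] rot [179.99   0.    20.02] F [-0.7  2.2 17.4] w 0.0277
slide(now axes) [ 0.004  0.003 -0.005] slide(target axes) [ 0.004  0.003 -0.005] turn [0.0001 0.     0.0002]
[ 0.53333969  0.41154013 -0.02200786]
plate z 0.0412 slope deg [-2.53 -1.3 ] 71 74
foot z 0.0514 slope deg [-1.99 -0.32] 115 121
```

View pics/z4.png

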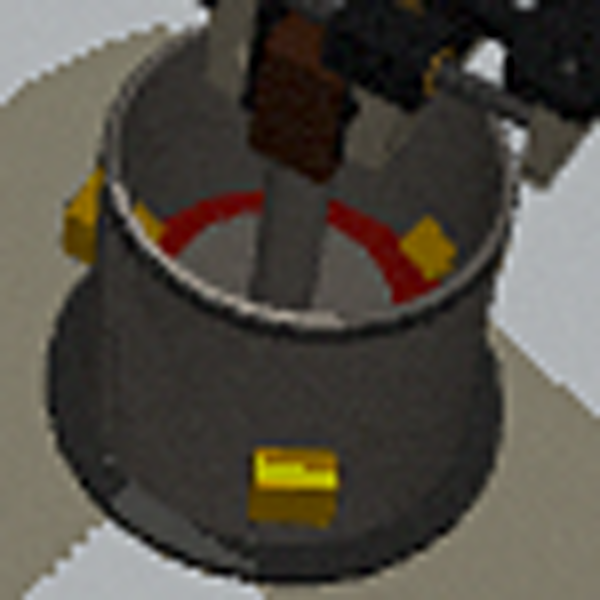

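It has hit a hard stop (10 N more for 0.2 mm), and the two visible catches have snapped over the plate. I'll press slightly more, then lift and check the third.

{"name": "apply_moves", "arguments": {
  "slide": [
    [0.003,0.002,0.015],
    [0,0,0.015],
    [0,0,0],
    [0,0,0],
    [0,0,0]
  ],
  "turn": [
    [0,0,0],
    [0,0,0],
    [0,0,0],
    [0,0,0],
    [0,0,0]
  ],
  "jaw": [1,1,1,1,1]
}}

```text
time_s: 23.95
tcp_pos: [0.5929, -0.1555, 0.1181]
eef_rot: [179.9, -0.1, 20.1]
contact_force: [-6.8, 4.3, 34.8]
gripper_width: 0.0276
```

{"name": "apply_moves", "arguments": {
  "slide": [
    [0,0,-0.04],
    [0,0,-0.04],
    [0,0,-0.05],
    [0,0,-0.1],
    [0,0,-0.2],
    [0,0,-0.3],
    [0,0,-0.3],
    [0,0,-0.3]
  ],
  "turn": [
    [0,0,0],
    [0,0,0],
    [0,0,0],
    [0,0,0],
    [0,0,0],
    [0,0,0],
    [0,0,0],
    [0,0,0]
  ],
  "jaw": [1,1,1,1,1,1,1,1]
}}

```text
time_s: 24.75
tcp_pos: [0.5905, -0.1552, 0.246]
eef_rot: [-179.8, 0.3, 20.0]
contact_force: [0.8, -0.4, -4.3]
gripper_width: 0.0278
```

```bash
python3 -c "
from h import *; c=cap('side');go(.487,-.3725,.25,20);cv2.imwrite('pics/z5.png',cv2.resize(c['pixels'][235:335,350:450],None,fx=6,fy=6,interpolation=cv2.INTER_CUBIC))
print(r.get_state()['joints'].round(1))"; python3 plate.py
```

```text
t 24.8 pos [ 0.593  -0.1561  0.2521] rot [ 1.7993e+02 -7.0000e-02  1.9990e+01] F [ 2.3 -2.   1.9] w 0.0278
slide(now axes) [-1.736  1.672  0.021] slide(target axes) [-1.736  1.672  0.021] turn [ 0.0009 -0.0008 -0.0001]
[ 3.500e+00  1.310e+01 -3.200e+00  1.000e-01 -7.360e+01  1.065e+02]
plate z 0.0417 slope deg [-0.3  -0.31] 330 342
foot z 0.0 slope deg [0. 0.] 0 0
  return _methods._mean(a, axis=axis, dtype=dtype,
  ret = ret.dtype.type(ret / rcount)
```

View pics/z5.png

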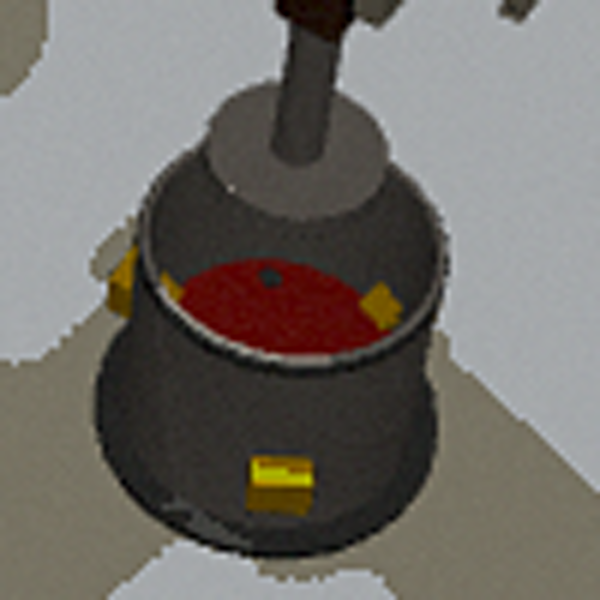

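Plate sits level at ≈0.041 (it read 0.067 at rest for a true 0.066, so ≈0.040 true), held with the tamper lifted away. Next, the mat.

{"name": "apply_moves", "arguments": {
  "slide": [
    [-0.1,0.1,0],
    [-0.2,0.2,0],
    [-0.3,0.29,0],
    [-0.3,0.29,0],
    [-0.3,0.29,0],
    [-0.3,0.29,0],
    [-0.18,0.16,0],
    [-0.05,0.05,0]
  ],
  "turn": [
    [0,0,0],
    [0,0,0],
    [0,0,0],
    [0,0,0],
    [0,0,0],
    [0,0,0],
    [0,0,0],
    [0,0,0]
  ],
  "jaw": [1,1,1,1,1,1,1,1]
}}

```text
time_s: 25.6
tcp_pos: [0.4832, -0.3732, 0.2441]
eef_rot: [-179.7, 0.3, 19.8]
contact_force: [0.6, 1.0, -4.7]
gripper_width: 0.0278
```

{"name": "apply_moves", "arguments": {
  "slide": [
    [0,0,0.2],
    [0,0,0.3],
    [0,0,0.3],
    [0,0,0.3],
    [0,0,0.25],
    [0,0,0.15],
    [0,0,0],
    [0,0,0]
  ],
  "turn": [
    [0,0,0],
    [0,0,0],
    [0,0,0],
    [0,0,0],
    [0,0,0],
    [0,0,0],
    [0,0,0],
    [0,0,0]
  ],
  "jaw": [1,1,1,1,1,1,1,1]
}}

```text
time_s: 26.4
tcp_pos: [0.4855, -0.3711, 0.0956]
eef_rot: [-179.9, 0.2, 20.0]
contact_force: [0.4, -0.5, -4.7]
gripper_width: 0.0278
```

```bash
python3 - <<'E'
from h import *
from foot import foot
go(.487,-.373,.0837,20)
cap('top','top9.png'); c=cap('side');cv2.imwrite('pics/s12.png',cv2.resize(c['pixels'][230:440,350:510],None,fx=2.8,fy=2.8,interpolation=cv2.INTER_CUBIC))
foot(.03,np.array([.487,-.373]),c)
E
```

```text
t 26.4 pos [ 0.4855 -0.3711  0.0956] rot [-179.86    0.21   19.99] F [ 0.4 -0.5 -4.7] w 0.0278
slide(now axes) [0.008 0.023 0.119] slide(target axes) [0.008 0.023 0.119] turn [-0.0017  0.0024 -0.0002]
foot top z 0.0285 slope deg [-0.22 -0.07] bbox ctr [ 0.4858 -0.3705  0.0285] n 630
enclosing circ ((483.62158203125, -371.99456787109375), 37.56180953979492)
```

View pics/s12.png

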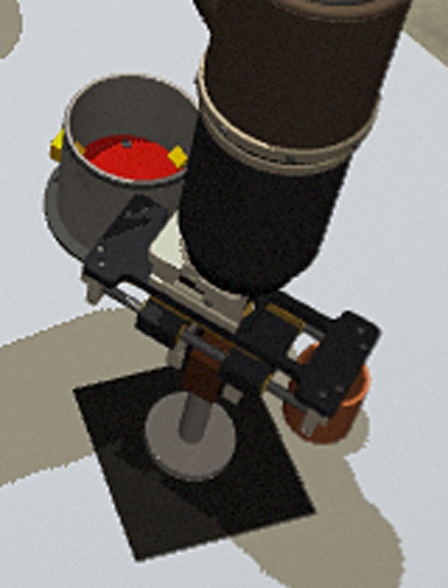

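View pics/top9.png

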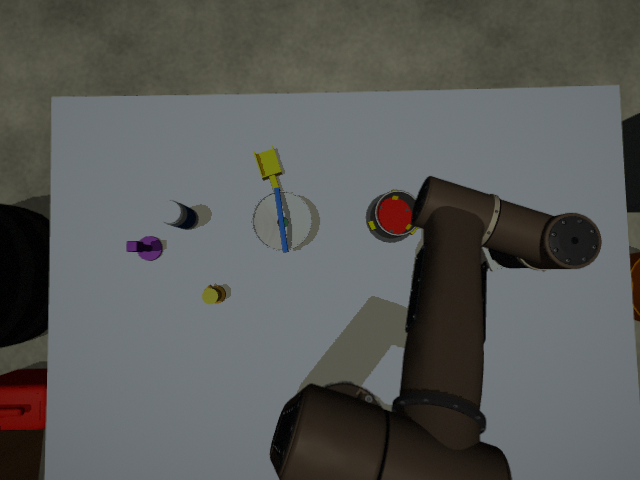

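{"name": "apply_moves", "arguments": {
  "slide": [
    [0.008,0.02,0.04],
    [0,0,0.03],
    [0,0,0.02],
    [0,0,0.01],
    [0,0,0.01],
    [0,0,0]
  ],
  "turn": [
    [-0.0017,0.0024,0],
    [0,0,0],
    [0,0,0],
    [0,0,0],
    [0,0,0],
    [0,0,0]
  ],
  "jaw": [1,1,1,1,1,1]
}}

```text
time_s: 27.1
tcp_pos: [0.4872, -0.373, 0.0849]
eef_rot: [179.9, -0.1, 20.0]
contact_force: [-0.0, 0.6, -5.0]
gripper_width: 0.0275
```

```bash
python3 - <<'E'
from h import *
go(.487,-.373,.0837,20)
c=load('top');cv2.imwrite('pics/z6.png',cv2.resize(c['pixels'][180:250,355:430],None,fx=8,fy=8,interpolation=cv2.INTER_CUBIC))
E
```

```text
t 27.1 pos [ 0.4872 -0.373   0.0849] rot [ 1.7995e+02 -7.0000e-02  1.9970e+01] F [-0.   0.6 -5. ] w 0.0275
slide(now axes) [-0.002 -0.     0.012] slide(target axes) [-0.002 -0.     0.012] turn [ 0.0006 -0.0008 -0.0004]
```

View pics/z6.png

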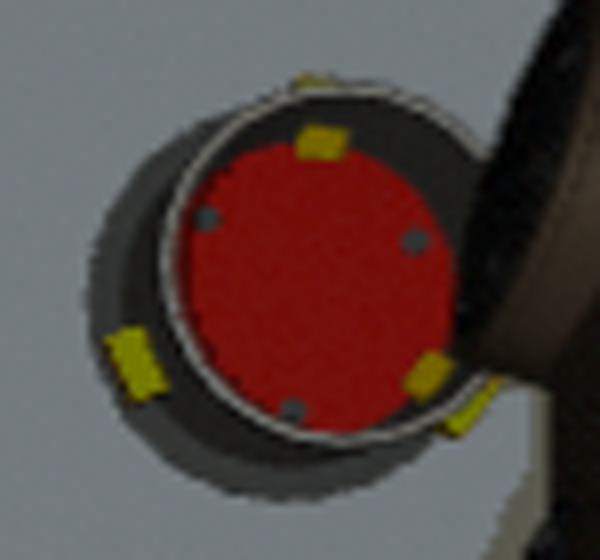

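The top view shows catches over the plate at crop (320,143) and (430,375). The side view showed the left and far ones over it, so between the two views all three are confirmed. Lowering the last millimetres.

{"name": "apply_moves", "arguments": {
  "slide": [
    [0,0,0.01],
    [0,0,0.01],
    [0,0,0],
    [0,0,0]
  ],
  "turn": [
    [0,0,0],
    [0,0,0],
    [0,0,0],
    [0,0,0]
  ],
  "jaw": [1,1,1,1]
}}

```text
time_s: 27.5
tcp_pos: [0.4875, -0.3731, 0.0838]
eef_rot: [179.9, -0.1, 20.0]
contact_force: [-2.1, 2.0, 4.3]
gripper_width: 0.0273
```

Contact (net ≈9 N). Releasing.

{"name": "apply_moves", "arguments": {
  "slide": [
    [0,0,0],
    [0,0,0],
    [0,0,0],
    [0,0,0],
    [0,0,0],
    [0,0,0],
    [0,0,0],
    [0,0,0]
  ],
  "turn": [
    [0,0,0],
    [0,0,0],
    [0,0,0],
    [0,0,0],
    [0,0,0],
    [0,0,0],
    [0,0,0],
    [0,0,0]
  ],
  "jaw": [0,0,0,0,0,0,0,0]
}}

```text
time_s: 28.3
tcp_pos: [0.4873, -0.373, 0.083]
eef_rot: [179.9, -0.1, 20.0]
contact_force: [0.7, -0.2, -0.4]
gripper_width: 0.0845
```

{"name": "apply_moves", "arguments": {
  "slide": [
    [0,0,0],
    [0,0,0],
    [0,0,-0.1],
    [0,0,-0.3],
    [0,0,-0.3],
    [0,0,-0.3],
    [0,0,-0.3],
    [0,0,-0.2]
  ],
  "turn": [
    [0,0,0],
    [0,0,0],
    [0,0,0],
    [0,0,0],
    [0,0,0],
    [0,0,0],
    [0,0,0],
    [0,0,0]
  ],
  "jaw": [0,0,0,0,0,0,0,0]
}}

```text
time_s: 29.1
tcp_pos: [0.4876, -0.3734, 0.2366]
eef_rot: [179.8, -0.2, 20.0]
contact_force: [0.6, -0.6, 0.5]
gripper_width: 0.0876
```

{"name": "apply_moves", "arguments": {
  "slide": [
    [0,0,0],
    [0,0,0],
    [0,0,0]
  ],
  "turn": [
    [0,0,0],
    [0,0,0],
    [0,0,0]
  ],
  "jaw": [0,0,0]
}}

```text
time_s: 29.4
tcp_pos: [0.4866, -0.3726, 0.2324]
eef_rot: [180.0, -0.0, 20.0]
contact_force: [-0.1, -0.3, -0.8]
gripper_width: 0.0878
```

```bash
python3 - <<'E'
from h import *
from foot import foot
go(.487,-.373,.0837,20)
c=cap('side','fin_side.png');cap('top','fin_top.png'); foot(.0165,np.array([.487,-.373]),c)
E
python3 plate.py 2>/dev/null
```

```text
t 29.4 pos [ 0.4866 -0.3726  0.2324] rot [ 1.800e+02 -4.000e-02  1.996e+01] F [-0.1 -0.3 -0.8] w 0.0878
slide(now axes) [0.002 0.005 1.487] slide(target axes) [0.003 0.005 1.487] turn [ 0.0001 -0.0005 -0.0005]
foot top z 0.0157 slope deg [0.28 0.12] bbox ctr [ 0.4873 -0.3728  0.0155] n 611
enclosing circ ((484.0325622558594, -376.3007507324219), 42.527679443359375)
plate z 0.0452 slope deg [ 3.61 -4.96] 29 32
foot z 0.0 slope deg [0. 0.] 0 0
```

View pics/fin_side.png

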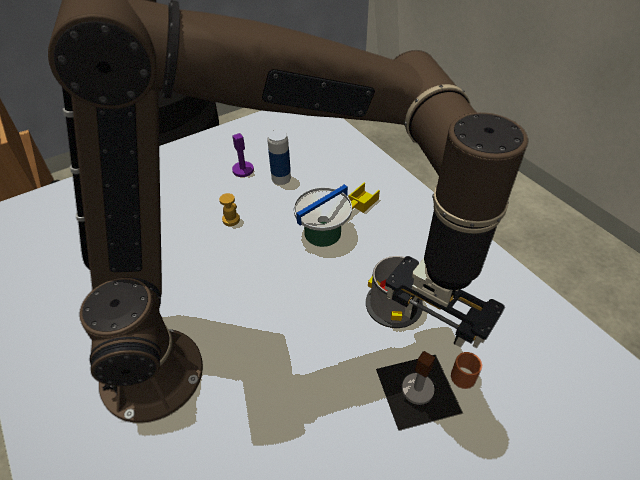

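View pics/fin_top.png

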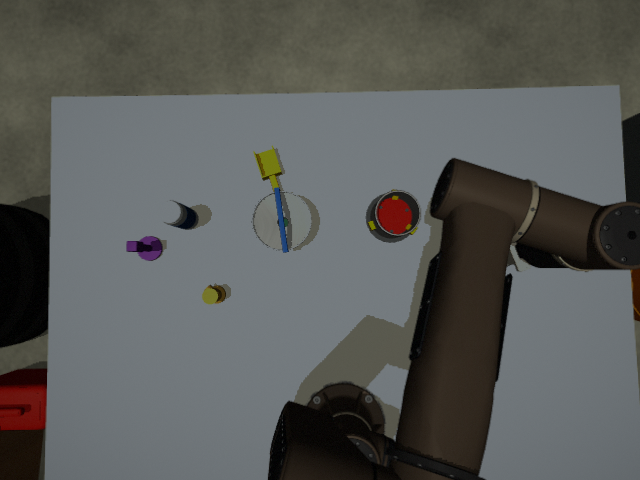

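```bash
python3 - <<'E'
from h import *
c=load('top'); ys,xs=np.mgrid[0:480,0:640]; P=dep(c,np.c_[xs.ravel(),ys.ravel()]); h=cv2.cvtColor(c['pixels'],cv2.COLOR_BGR2HSV).reshape(-1,3)
m=((h[:,0]<8)|(h[:,0]>172))&(h[:,1]>150)&(np.hypot(P[:,0]-.593,P[:,1]+.155)<.05)
q=P[m]; A=np.c_[q[:,0]-.593,q[:,1]+.155,np.ones(len(q))]; s=np.linalg.lstsq(A,q[:,2],rcond=None)[0]; print(s[2],np.degrees(s[:2]),m.sum())
print(r.close_job())
E
```

```text
0.04276104036714172 [-4.52492863  5.80259572] 843
the job is handed in; nothing more can be done
None
```

```bash
python3 - <<'E'
from h import *
c=load('top'); ys,xs=np.mgrid[0:480,0:640]; P=dep(c,np.c_[xs.ravel(),ys.ravel()]); h=cv2.cvtColor(c['pixels'],cv2.COLOR_BGR2HSV).reshape(-1,3)
m=((h[:,0]<8)|(h[:,0]>172))&(h[:,1]>150)&(np.hypot(P[:,0]-.593,P[:,1]+.155)<.05)
q=P[m]; print(np.percentile(q[:,2],[1,5,50,95,99])); k=np.abs(q[:,2]-np.median(q[:,2]))<.008
A=np.c_[q[:,0]-.593,q[:,1]+.155,np.ones(len(q))]; s=np.linalg.lstsq(A[k],q[k,2],rcond=None)[0]; print(s[2],np.degrees(s[:2]),k.sum())
E
```

```text
[0.03415049 0.03673244 0.04106692 0.04560136 0.0478851 ]
0.041039877389131944 [-0.06390589  0.22098607] 833
```

I finished the job in the order asked and handed it in at about 29.5 s; the hand-in returned no verdict.

**What I did**
- **Funnel:** I lifted it off the canister, seated it in the green drip can and let go. The bar centre is at 0.130 m, 55 mm above the rim, and level.
- **Red plate:** I pressed it with the steel and wood tamper until it hit a hard stop, at about 35 N.
- **Tamper:** It stands upright on the mat, released and within about 1 mm of the centre. The foot top is at 0.0157 m and level within 0.3°.
- **Bystanders:** The spray can, valve, scoop, coupling and purple look-alike are where they started, judged by eye in the pictures.

**What the last checks showed**
- **Plate:** It stays down at about 0.041 m, level within about 0.3°. All three catches show over it, though no single view shows all three.

**What failed or disagreed**
- **First grasp:** It closed on air above the bar, because the gripper sat about 40 mm higher than the reported position. I corrected this from the camera depth.
- **Pressing force:** It reached about 26 N at the catches instead of the stated 12 N, with some sideways load. I corrected this during the press.
- **Last plate fit:** My first fit to the final top picture gave a false tilt of 5–6° from outlier pixels, and I handed in before resolving it. Refitting the same picture without them gave 0.2°. The final side view of the plate was blocked by the gripper.

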